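Re-seat the access panel of a spring-scale test box

ROBOT

A 6-joint arm with a two-finger parallel gripper is mounted at the origin on the work surface. World frame = base frame: x ahead of the robot, y to its left, z up, the work surface at z = 0. Lengths are in mm, angles in rad, forces in N, time in s.
With the tool pointing down it reaches from about 350 to 875 mm from the base axis. Payload 4.2 kg.
Tool frame: the origin (TCP) lies between the finger pads; the fingertips stand 17 mm ahead of it and the grasp point (between the pads) lies 2 mm behind it (nose_length is the distance from the TCP to the fingertips, in mm); z points along the fingers, y is the direction in which the jaws open and shut (so a half turn about z gives the same grasp; the last joint's range is limited). The gripper opens to 85 mm and grips with 20 to 120 N. Pads are 22 mm wide; open, the fingers measure 114 mm over their backs; the gripper's body (76 mm by 85 mm) begins 54 mm behind the grasp point. The pads swing forward as they close: fully open they stand 13 mm farther back than shut.
Start: joints at [1.588, 0.385, 0.008, 0, -1.194, -0.259], TCP at [149.625, 606.804, 225.512] pointing down, gripper open.
Joint ranges: [-3.14, 3.14], [-1.21, 2.06], [-1.07, 1.41], [-3.16, 2.05], [-2.99, -0.16], [-3.1, 3.1]. Speed limits (rad/s): [2.79, 2.79, 3.14, 3.14, 3.14, 3.14].

INTERFACE

Orientations are given as a unit quaternion [x, y, z, w].
In Python, from bench import * gives the robot as it stands.
- The arm moves only by the tool jog_arm, never from a script. Its argument "increments" is a list of rows, each a list of 4 numbers: the shift along the tool's x, y, z in m, then the turn about the tool's z in degrees. A call has 1 to 10 rows; each row is the pose to reach, as a shift and turn from the pose measured when the call began, along the tool's axes at that moment; what a row does not reach only later rows make up. A row lasts 1/8 s, in which the tool goes at most 62.5 mm and 10.7 degrees, less where a joint would pass 70% of its speed; a pose out of reach is approached as far as the arm can. A call with a gripper value outside its range is refused whole. "hand" is the gripper's target within -1 to 1 (fully open at 1, half-way at 0, shut at -1), set as the call begins (left out, the last holds). The fingers move at their own pace and stop on an object; the grip force is fixed at half the most. Time passes only in rows, so rows that repeat a pose let the fingers close. It gives the time, the measured TCP pose, the force and the opening at its end, in the units of the state.
- read_state(): the state, without advancing time (a new reading comes with each control period).
- get_image(name): name is "scene" or "top" or "wrist"; returns the picture (384x512x3 uint8, red, green, blue); there is no depth.
- calibration(name): a dict with "fx", "fy", "cx", "cy" (pixels), "position" and "rotation" of the camera in the world; the wrist camera has in their place "hand_eye" (4x4, takes a point from camera to tool coordinates, whose origin is the TCP and whose axes are the flange's). Camera axes: x right, y up, looking along -z (the intrinsics and any distortion apply to the point x, -y, -z); pixel columns grow to the right and rows downward; lengths in mm; the calibration is good to about 2 mm. A picture is of the moment at which its call begins: read the wrist's pose just before it. calibration takes no time and is no camera call.
- job_done(): hands the job in, once; it reports no verdict.
The state is a dict: "clock": time; "joints": joint angles; "joint_vel": joint speeds; "joint_efforts": joint torques, N m; "position": TCP position; "ee_rot": TCP orientation; "contact_force": force on the tool from outside, world axes, zero at the start; "wrist_torque": the same for the moment, N m; "gripper_width": finger opening in mm.
Only numpy, scipy, OpenCV 4.12 (cv2) and the standard library are available. Lean on these libraries where they do the work, as an engineer would, in place of code of your own. Each camera call takes 0.05 s, during which the arm holds its last target.

TASK

On the grey test box, use the thin steel blade to lever up the yellow guard flap and swing it open past upright, then lay the blade down on the bench. Turn the red quarter-turn fastener clockwise until its white slot line points along the two black index marks on the aluminium panel, then push the panel down against its springs until it is fully home, flush with the grey frame, and finish while still holding it pressed there. Leave the other things on the bench where they stand.

Things in the scene. Friction and masses are not known exactly. Their poses are not given: they have to be found in the camera images.
- testbox: Grey steel test box fixed to the bench. Origin: on the bench, right under the fastener's axis; z up, x from the front (robot side) to the far side, y to the left. Its frame spans x -120 to +100 mm, y -85 to +85 mm, its top 55 mm above the bench. Two hinge ears for the flap stand at x 69 to 83 mm, |y| 43 to 51 mm, up to 93 mm high.
- flap (a joint): Angle (rad) of the yellow guard flap: 0 shut (level over the fastener), 1.57 upright, 2.0 its stop, leaning away from the robot. Plate 115 mm from hinge to front edge, 80 mm wide, 4 mm thick; shut, its underside is 87 mm above the bench. The hinge is stiff (0.07 N m; flap 90 g): the flap stays where it is left; lifting its front edge takes about 1.5 N.
- flap_lip (a point): Middle of the bottom edge of the 3 mm thick lip that hangs along the flap's front edge; shut, it is at testbox x = -38.5 mm, 77 mm above the bench, with a 14 mm gap between it and the raised panel for the blade. Moves with the flap; x axis from lip towards hinge.
- flap_hinge (a point): Middle of the flap's hinge line, which runs along testbox y at testbox x = +75 mm, 89 mm above the bench.
- panel (a joint): How far (m) the aluminium panel is pushed down: 0 raised (top 63 mm above the bench, 8 mm proud of the frame), 0.008 home (top flush with the frame, 55 mm). It slides straight down on springs: starts to move at about 5.5 N, needs about 12 N at home, springs back when let go. Panel spans testbox x -100 to +50 mm, y -65 to +65 mm.
- panel_press (a point): Centre of a blue 28 mm disc mark on the panel's top, 75 mm in front of the fastener's axis; a good bare place to push, but pushing anywhere on the panel or the fastener works.
- fastener (a joint): Angle (rad) of the quarter-turn fastener on the panel, growing clockwise seen from above, range 0 to 1.9. At 0 its wing and white slot line lie along testbox y; at 1.571 along testbox x, in line with the two black index marks: aligned. Starts between 0.15 and 0.6; stays where it is left (friction 0.04 N m).
- fastener_grip (a point): Centre of the top of the fastener's red wing, 79 mm above the bench while the panel is raised. Wing 36 mm long, 9 mm wide, flat sides, top 16 mm above the panel (a 24 mm round collar 2 mm high at its foot); grip it across the 9 mm. The point's x axis runs along the wing and slot line.
- blade: Thin blade tool standing on its handle's underside on the bench, about 160 g. Origin: centre of that underside; x towards the tip, z up. Handle: dark wooden block 70 (x) x 22 (y) x 34 mm high, flat sides to grip. Steel blade: 110 mm beyond the handle's front, 24 mm wide, 3 mm thick, level, mid-plane 11.5 mm above the underside. Starts left or right of the test box.
- blade_tip (a point): Middle of the blade's front end, 145 mm ahead of the tool's origin and 11.5 mm above its underside.
- drop_weight: Red-enamelled iron drop weight, 58 mm across, 70 mm high, 0.8 kg, origin under its centre. Bystander, starts on the side opposite the blade.
- dial_ring: Grey steel dial ring lying flat, 90 mm across, 14 mm high, origin under its centre. Bystander.
- balance_body: Nickel spring balance body lying flat, 140 x 42 x 24 mm with a loop at one end, origin under its centre. Bystander.
- brass_hook: Brass hook lying flat, about 70 x 50 mm, 10 mm thick, origin on its shank. Bystander.

How it is judged:
By the outcome, as a careful person would: the job done as asked, in the order asked, and still so for the second after the job is handed in, while the arm keeps its last pose, push and grip.
It also fails if it takes over 70 s, if anything falls off the work surface, if the arm or the gripper's body presses on something with over 40 N, if the wrist force passes 120 N, or if a joint passes its speed limit or range.

## Working session

There is one attempt and no reset: what is moved stays moved. The work goes in short steps, Python scripts to look and compute and a tool call to move; the robot and the scene stay as the last step left them, time stands still between calls to the robot, and variables do not carry over. Pictures are saved under pics/ and viewed, and the job is handed in when it is done.

Besides the shell and the picture viewer there is one more tool, called after "Request:" by a JSON object that holds its "name" and its "arguments", one argument or row to a line. jog_arm: Moves the arm, as the interface text tells. Its arguments: {"type":"object","properties":{"increments":{"type":"array"},"hand":{"type":"number"}},"required":["increments"]}

```bash
ls; mkdir -p pics; python3 - <<'E'
from bench import *
import cv2
s=read_state();print(s)
for n in("scene","top","wrist"):
    c=calibration(n);print(n,c)
    cv2.imwrite(f"pics/{n}0.png",get_image(n)[:,:,::-1])
E
```

```text
pics
{'clock': 0.0, 'joints': array([ 1.58757103e+00,  3.85572729e-01,  6.61318611e-03, -5.19318146e-04,
       -1.19399272e+00, -2.58581755e-01]), 'joint_vel': array([-7.44951312e-05, -3.24790263e-04,  8.96040082e-04, -1.25723413e-03,
        4.47666096e-04,  1.70315705e-03]), 'joint_efforts': array([ 1.03226412e-03, -3.92287517e+01,  1.88398343e+01,  4.18623224e+00,
       -4.65591147e-03, -2.82378856e-06]), 'position': array([149.50552897, 606.23456176, 224.40387281]), 'ee_rot': array([ 9.92687903e-01, -1.20704215e-01, -9.11120187e-05,  1.10088730e-03]), 'contact_force': array([0.21823635, 0.12395835, 0.80720891]), 'wrist_torque': array([ 0.0135713 ,  0.03077882, -0.00327686]), 'gripper_width': 85.46280132423196}
scene {'fx': 376.8250045693416, 'fy': 376.8250045693416, 'cx': 249.67231760981468, 'cy': 188.39767609523165, 'position': array([1117.29779734, -183.90581847,  717.3362627 ]), 'rotation': array([0.28404988, 0.19867259, 0.51781609, 0.78211979])}
top {'fx': 356.8264613151887, 'fy': 356.8264613151887, 'cx': 255.37693483092508, 'cy': 198.329211347584, 'position': array([431.03232106,  10.86151985, 959.94493196]), 'rotation': array([-0.07349416,  0.07523605,  0.71952373, -0.68645739])}
wrist {'fx': 299.1340060455764, 'fy': 299.1340060455764, 'cx': 254.30989479001482, 'cy': 193.19590463011372, 'hand_eye': array([[ 7.07942890e-04,  9.58769045e-01,  2.84185532e-01,
         7.27743159e+01],
       [ 9.99999696e-01, -5.85922013e-04, -5.14378003e-04,
         5.50316002e-01],
       [-3.26659149e-04,  2.84185809e-01, -9.58769169e-01,
        -1.47381442e+02],
       [ 0.00000000e+00,  0.00000000e+00,  0.00000000e+00,
         1.00000000e+00]])}
```

View pics/scene0.png

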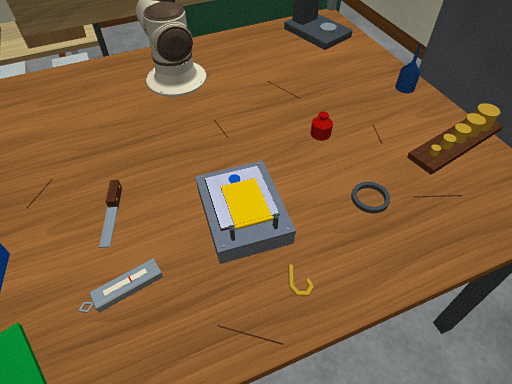

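View pics/top0.png

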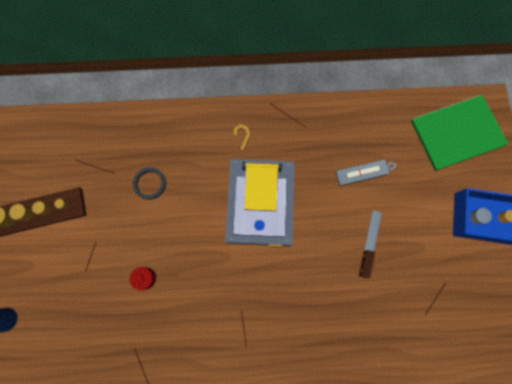

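View pics/wrist0.png

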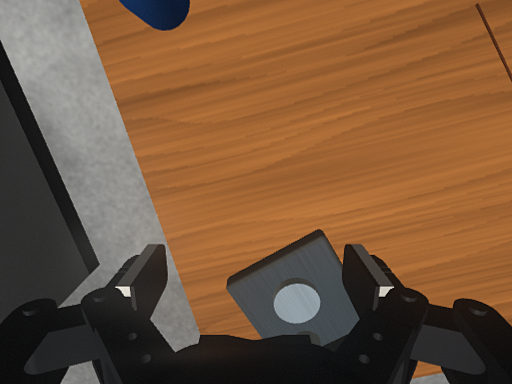

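The scene view looks from the far side, with the base at about (175,60). In the top view the test box is centred near (262,203) and the blade is at right, handle (367,263) and tip (376,212). The weight is at left (142,278). Next I'll measure these in both views.

```bash
cat > h.py <<'E'
from bench import *
import numpy as np, cv2
from scipy.spatial.transform import Rotation as R
def cam(n,st=None):
    c=calibration(n)
    if n=="wrist":
        H=c["hand_eye"]; Rt=R.from_quat(st["ee_rot"]).as_matrix()
        return c, Rt@H[:3,3]+st["position"], Rt@H[:3,:3]
    return c,np.array(c["position"]),R.from_quat(c["rotation"]).as_matrix()
def ray(n,uv,st=None):
    c,p,M=cam(n,st)
    d=M@np.array([(uv[0]-c["cx"])/c["fx"],-(uv[1]-c["cy"])/c["fy"],-1]); return p,d/np.linalg.norm(d)
def onz(n,uv,z,st=None):
    p,d=ray(n,uv,st); return p+d*(z-p[2])/d[2]
def proj(n,P,st=None):
    c,p,M=cam(n,st); q=M.T@(np.array(P)-p); return np.array([c["cx"]+c["fx"]*q[0]/-q[2],c["cy"]-c["fy"]*q[1]/-q[2]])
def tri(a,ua,b,ub,st=None):
    p1,d1=ray(a,ua,st);p2,d2=ray(b,ub,st)
    A=np.array([d1,-d2]).T; t=np.linalg.lstsq(A,p2-p1,rcond=None)[0]
    x=p1+d1*t[0];y=p2+d2*t[1]; return (x+y)/2,np.linalg.norm(x-y)
def mask(im,kind):
    hsv=cv2.cvtColor(im,cv2.COLOR_RGB2HSV);h,s,v=[hsv[...,i].astype(int) for i in range(3)]
    if kind=="yellow": return ((h>20)&(h<33)&(s>200)&(v>150)).astype(np.uint8)
    if kind=="blue": return ((h>100)&(h<125)&(s>180)&(v>80)).astype(np.uint8)
    if kind=="red": return (((h<5)|(h>175))&(s>200)&(v>60)).astype(np.uint8)
def blobs(m,mn=15):
    n,l,st,c=cv2.connectedComponentsWithStats(m); return [(c[i].round(1).tolist(),st[i].tolist()) for i in range(1,n) if st[i][4]>=mn]
def shot(n,name,crop=None,k=1):
    st=read_state(); im=get_image(n); o=im
    if crop: x0,y0,x1,y1=crop;o=im[y0:y1,x0:x1]
    o=cv2.resize(o,None,fx=k,fy=k,interpolation=cv2.INTER_CUBIC) if k!=1 else o
    cv2.imwrite(f"pics/{name}.png",o[:,:,::-1]); return st,im
E
python3 - <<'E'
from h import *
ims={}
for n in("scene","top"):
    im=cv2.imread(f"pics/{n}0.png")[:,:,::-1].copy();ims[n]=im
    for k in("yellow","blue"): print(n,k,blobs(mask(im,k)))
    m=mask(im,"yellow");x,y=(190,170) if n=="scene" else (220,140)
t=ims["top"][140:290,215:395];cv2.imwrite("pics/topc.png",cv2.resize(t,None,fx=4.4,fy=4,interpolation=cv2.INTER_CUBIC)[:,:,::-1])
t=ims["scene"][150:270,90:310];cv2.imwrite("pics/scenec.png",cv2.resize(t,None,fx=3.6,fy=3.6,interpolation=cv2.INTER_CUBIC)[:,:,::-1])
E
```

```text
scene yellow [([245.8, 202.8], [221, 178, 52, 50, 1613]), ([307.6, 285.1], [306, 279, 5, 13, 16])]
scene blue [([415.6, 68.0], [411, 63, 9, 12, 26]), ([233.8, 178.2], [229, 175, 11, 8, 69]), ([2.7, 262.4], [0, 244, 10, 46, 235])]
top yellow [([260.7, 186.3], [246, 164, 31, 45, 1244])]
top blue [([481.4, 215.7], [454, 189, 58, 53, 1974]), ([259.1, 224.7], [255, 221, 9, 8, 54])]
```

View pics/topc.png

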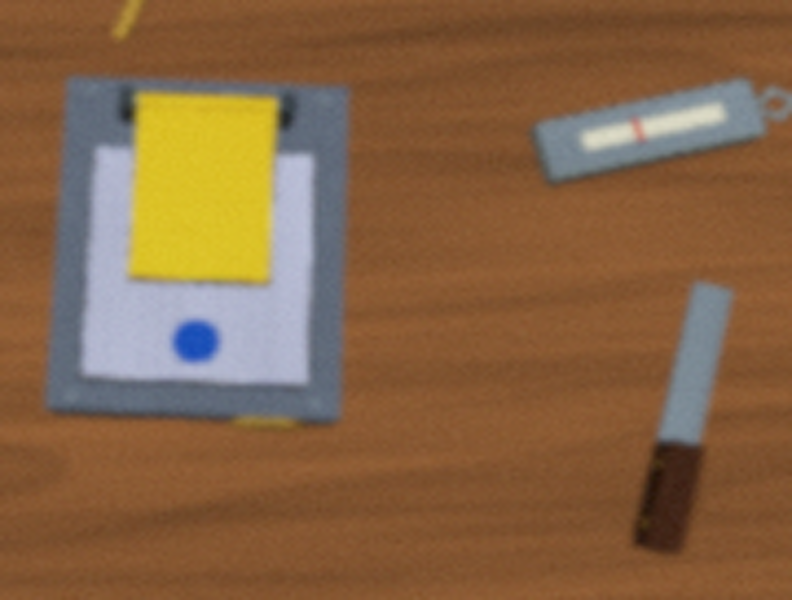

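View pics/scenec.png

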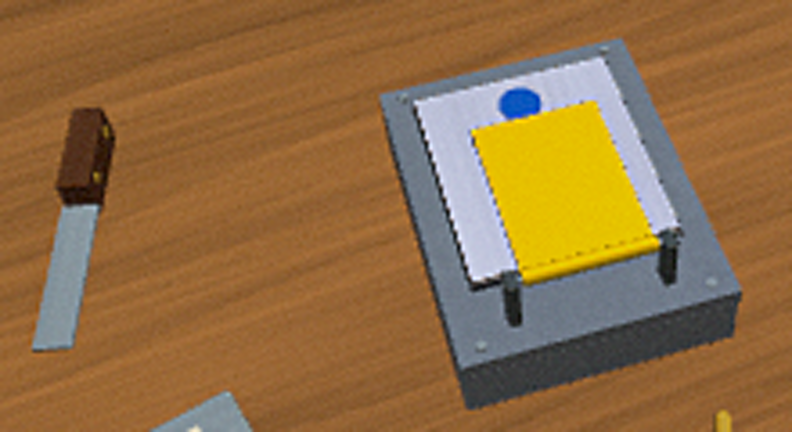

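```bash
python3 - <<'E'
from h import *
f=lambda u,v:(215+(u+.5)/4.4-.5,140+(v+.5)/4-.5)
g=lambda u,v:(90+(u+.5)/3.6-.5,150+(v+.5)/3.6-.5)
C=[onz("top",f(*p),55)[:2] for p in((67,77),(349,87),(340,420),(47,411))];print(np.round(C,1))
print("center",np.mean(C,0))
for p in((67,77),(349,87),(340,420),(47,411)):pass
S=[onz("scene",g(*p),55)[:2] for p in((380,95),(622,39),(741,293),(462,368))];print("scene corners",np.round(S,1), np.mean(S,0))
b=[onz("top",(259.1,224.7),63),onz("scene",(233.5,178.2),63)];print("blue",b,tri("top",(259.1,224.7),"scene",(233.5,178.2)))
print("flap front corners top",[onz("top",f(*p),90).round(1) for p in((130,278),(270,283))])
print("blade top: tipL,tipR,junL,junR",[onz("top",f(*p),13).round(1)[:2] for p in((697,282),(734,291),(660,441),(700,444))])
print("handle rear z34",[onz("top",f(*p),34).round(1)[:2] for p in((682,552),(703,446),(660,443))])
print("blade scene",[onz("scene",g(*p),13).round(1)[:2] for p in((33,350),(72,348),(61,205),(99,206))])
print("handle top scene",[onz("scene",g(*p),34).round(1)[:2] for p in((76,107),(103,108),(57,187),(95,195))])
E
```

```text
[[ 734.8   66.8]
 [ 719.8 -102.8]
 [ 500.8  -82.4]
 [ 514.4   85.3]]
center [617.43593266  -8.25598707]
scene corners [[502.2 -80.3]
 [518.7  87.9]
 [737.2  67.1]
 [720.5 -99.9]] [619.6395922   -6.32686533]
blue [array([554.173854  ,  -2.11620451,  63.        ]), array([552.15782938,  -1.08110466,  63.        ])] (array([553.94203289,  -1.88156532,  65.12984717]), np.float64(0.4251403307980493))
flap front corners top [array([591. ,  33.3,  90. ]), array([584.1, -45.2,  90. ])]
blade top: tipL,tipR,junL,junR [array([ 586.1, -311.2]), array([ 578.9, -333. ]), array([ 481.4, -276.8]), array([ 478.3, -300.5])]
handle rear z34 [array([ 410.3, -275.4]), array([ 475.9, -295.2]), array([ 479. , -270.3])]
blade scene [array([ 580.5, -330.6]), array([ 588.4, -308.4]), array([ 473.4, -297.4]), array([ 484.3, -274.3])]
handle top scene [array([ 410.3, -271.3]), array([ 418.6, -254.4]), array([ 476.5, -294.1]), array([ 493. , -272.4])]
```

Fits agree between the two views: the fastener axis is near (628.5, -8.2) with box yaw ≈ -5.2°, and the blade origin is near (445.5, -276.3) with yaw ≈ -17.9°. I'll now compute the moves.

```bash
cat >> h.py <<'E'
BX=np.array([628.5,-8.2]);BY=-0.0905
def box(x,y,z): 
    c,s=np.cos(BY),np.sin(BY); return np.array([BX[0]+c*x-s*y,BX[1]+s*x+c*y,z])
def inc(P,yaw,st=None,base=None):
    st=st or read_state(); M=R.from_quat(st["ee_rot"]).as_matrix()
    d=M.T@(np.array(P)-st["position"])/1000
    y0=np.degrees(np.arctan2(M[1,0],M[0,0])); t=(y0-yaw+180)%360-180
    return np.append(d.round(4),round(t,1))
def info():
    st=read_state();M=R.from_quat(st["ee_rot"]).as_matrix()
    print("t",round(st["clock"],2),"pos",st["position"].round(1),"yaw",np.degrees(np.arctan2(M[1,0],M[0,0])).round(1),"tilt",M[:,2].round(3),"F",st["contact_force"].round(1),"w",round(st["gripper_width"],1),"j6",st["joints"][5].round(2)); return st
E
python3 - <<'E'
from h import *
info()
print(inc((480,300,224),-17.9)); print(inc((457,-280,224),-17.9)); print(inc((457,-280,110),-17.9))
E
```

```text
t 0.15 pos [149.5 606.4 224.7] yaw -13.9 tilt [-0.    -0.002 -1.   ] F [-0.4  0.  -0.1] w 85.7 j6 -0.26
[3.942e-01 2.183e-01 1.100e-03 4.000e+00]
[5.109e-01 7.869e-01 2.000e-03 4.000e+00]
[0.5109 0.7867 0.116  4.    ]
```

Request:
{"name": "jog_arm", "arguments": {
  "increments": [
    [0.394,0.218,0,4],
    [0.394,0.218,0,4],
    [0.394,0.218,0,4],
    [0.394,0.218,0,4],
    [0.394,0.218,0,4],
    [0.394,0.218,0,4],
    [0.394,0.218,0,4],
    [0.43,0.4,0,4],
    [0.45,0.5,0,4],
    [0.48,0.6,0,4]
  ],
  "hand": 1
}}

```text
clock: 1.4
position: [469.6, 119.7, 225.2]
ee_rot: [0.988, -0.155, -0.0, 0.001]
contact_force: [1.3, 0.9, 0.3]
gripper_width: 85.5
```

```bash
python3 - <<'E'
from h import *
info()
print(inc((457,-280,200),-17.9)); print(inc((457,-280,110),-17.9))
E
```

```text
t 1.4 pos [469.6 119.7 225.2] yaw -17.8 tilt [-0.001 -0.002 -1.   ] F [1.3 0.9 0.3] w 85.5 j6 0.67
[0.1105 0.3842 0.0259 0.1   ]
[0.1105 0.3841 0.1159 0.1   ]
```

Request:
{"name": "jog_arm", "arguments": {
  "increments": [
    [0.11,0.384,0.026,0],
    [0.11,0.384,0.026,0],
    [0.11,0.384,0.026,0],
    [0.11,0.384,0.026,0],
    [0.11,0.384,0.026,0],
    [0.11,0.384,0.026,0],
    [0.11,0.384,0.026,0],
    [0.11,0.384,0.026,0],
    [0.11,0.384,0.026,0]
  ],
  "hand": 0.2
}}

```text
clock: 2.52
position: [456.4, -279.1, 199.7]
ee_rot: [0.988, -0.155, -0.0, 0.001]
contact_force: [0.2, -0.3, -0.4]
gripper_width: 50.9
```

```bash
python3 - <<'E'
from h import *
info(); shot("wrist","w1")
print(inc((457,-280,80),-17.9)); print(inc((457,-280,24),-17.9))
E
```

```text
t 2.52 pos [ 456.4 -279.1  199.7] yaw -17.8 tilt [-0.001 -0.001 -1.   ] F [ 0.2 -0.3 -0.4] w 50.9 j6 1.5
[0.0008 0.0009 0.1199 0.1   ]
[0.0008 0.0008 0.1759 0.1   ]
```

View pics/w1.png

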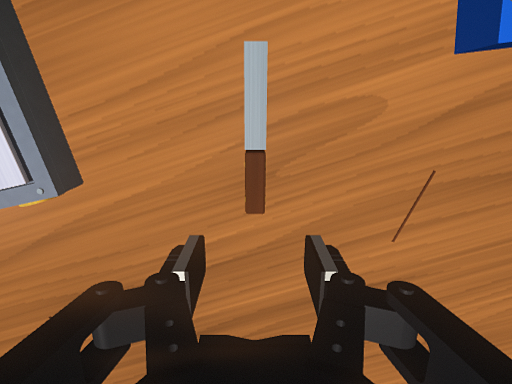

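```bash
python3 - <<'E'
from h import *
st=read_state()
for uv,z in(((256,150),34),((255,213),34),((256,41),13),((246,213),34),((265,213),34)): 
    P=onz("wrist",uv,z,st); M=R.from_quat(st["ee_rot"]).as_matrix(); print(P.round(1),(M.T@(P-st["position"])).round(1))
E
```

```text
[ 481.6 -289.6   34. ] [ 27.1   2.4 165.9]
[ 415.1 -267.3   34. ] [-43.1   1.5 166. ]
[ 583.9 -322.4   13. ] [134.5   2.3 186.9]
[ 418.1 -257.7   34. ] [-43.1  -8.6 165.9]
[ 411.6 -277.9   34. ] [-43.1  12.6 166. ]
```

The wrist view shows the handle at columns 246–265 and rows 150–213, about 2 mm to tool +y of the centre. That agrees with the other views, so I'll descend and grip.

Request:
{"name": "jog_arm", "arguments": {
  "increments": [
    [0.002,0.002,0.06,0],
    [0.002,0.002,0.11,0],
    [0.002,0.002,0.15,0],
    [0.002,0.002,0.165,0],
    [0.002,0.002,0.174,0],
    [0.002,0.002,0.174,0],
    [0.002,0.002,0.174,0]
  ]
}}

```text
clock: 3.45
position: [458.9, -281.8, 27.3]
ee_rot: [0.988, -0.154, 0.001, 0.001]
contact_force: [0.3, 0.0, 0.1]
gripper_width: 51.1
```

Request:
{"name": "jog_arm", "arguments": {
  "increments": [
    [0,0,0,0],
    [0,0,0,0],
    [0,0,0,0],
    [0,0,0,0],
    [0,0,0,0],
    [0,0,0,0]
  ],
  "hand": -1
}}

```text
clock: 4.2
position: [460.6, -281.6, 31.7]
ee_rot: [0.988, -0.154, 0.003, 0.001]
contact_force: [-4.2, 8.2, 23.7]
gripper_width: 0.2
```

```bash
python3 - <<'E'
from h import *
info()
E
```

```text
t 4.2 pos [ 460.6 -281.6   31.7] yaw -17.7 tilt [ 0.006 -0.004 -1.   ] F [-4.2  8.2 23.7] w 0.2 j6 1.51
```

```bash
python3 - <<'E'
from h import *
shot("wrist","w2");shot("scene","s2",(70,130,200,270),5);shot("top","t2")
E
```

```text
(no output)
```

View pics/w2.png

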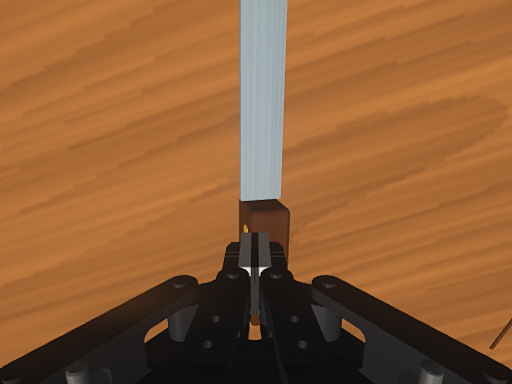

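View pics/s2.png

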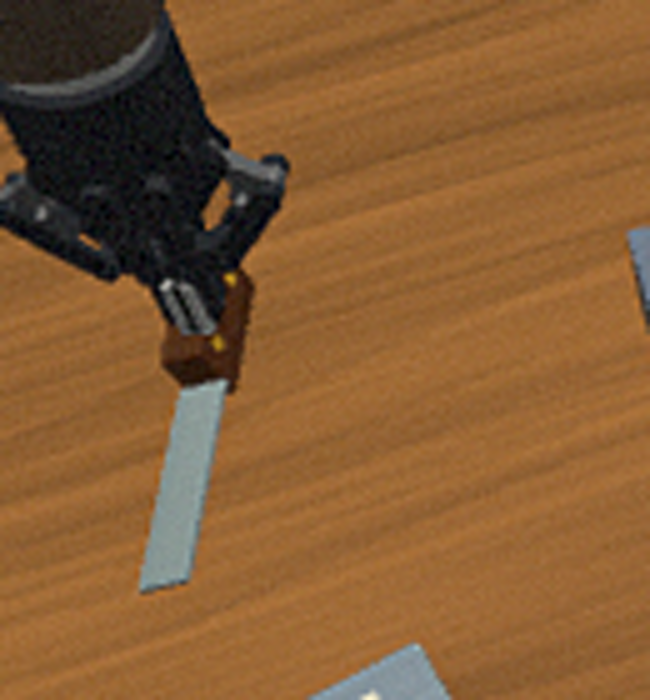

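Request:
{"name": "jog_arm", "arguments": {
  "increments": [
    [0,0,0,0],
    [0,0,0,0],
    [0,0,0,0]
  ],
  "hand": 0.2
}}

```text
clock: 4.72
position: [460.2, -281.6, 31.3]
ee_rot: [0.988, -0.154, 0.003, 0.001]
contact_force: [-0.5, -0.3, 0.1]
gripper_width: 50.9
```

```bash
python3 - <<'E'
from h import *
info()
shot("wrist","w3");shot("scene","s3",(70,130,200,270),5)
E
```

```text
t 4.72 pos [ 460.2 -281.6   31.3] yaw -17.7 tilt [ 0.005 -0.004 -1.   ] F [-0.5 -0.3  0.1] w 50.9 j6 1.51
```

View pics/w3.png

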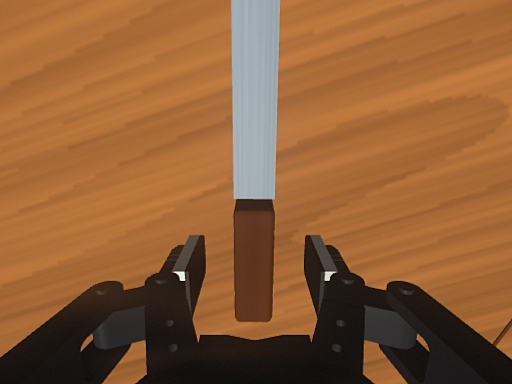

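View pics/s3.png

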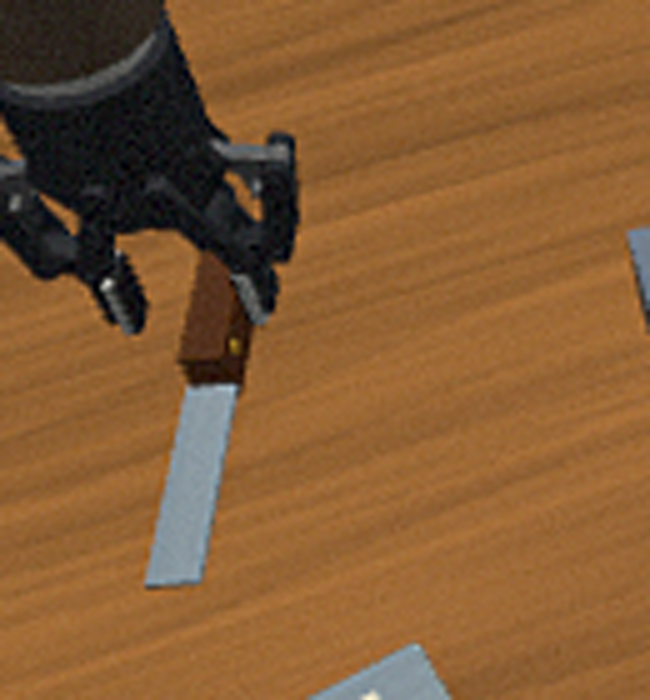

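```bash
python3 - <<'E'
from h import *
st=read_state();M=R.from_quat(st["ee_rot"]).as_matrix()
for z in(-10,-2,5,10,17): print(z,[proj("wrist",st["position"]+M@np.array([x,-25.5,z]),st).round(0).tolist() for x in(-11,0,11)])
for P in ((255,206,34),(253,321,34)):
  Q=onz("wrist",P[:2],P[2],st); print((M.T@(Q-st["position"])).round(1))
E
```

```text
-10 [[204.0, 273.0], [203.0, 254.0], [202.0, 234.0]]
-2 [[206.0, 265.0], [205.0, 246.0], [205.0, 227.0]]
5 [[208.0, 258.0], [207.0, 241.0], [207.0, 222.0]]
10 [[210.0, 254.0], [209.0, 237.0], [208.0, 219.0]]
17 [[211.0, 249.0], [210.0, 232.0], [210.0, 215.0]]
[23.1  1.  -2.7]
[-46.8  -0.1  -3.1]
```

```bash
python3 - <<'E'
from h import *
st=read_state();M=R.from_quat(st["ee_rot"]).as_matrix()
for z in(-15,-8,0,8,17): print(z,[((proj("scene",st["position"]+M@np.array([x,y,z]))-[70,130])*5).round(0).tolist() for y in (-30,30) for x in(-11,0,11)])
E
```

```text
-15 [[259.0, 286.0], [256.0, 304.0], [252.0, 321.0], [130.0, 296.0], [126.0, 313.0], [122.0, 331.0]]
-8 [[263.0, 296.0], [260.0, 313.0], [257.0, 331.0], [135.0, 305.0], [131.0, 323.0], [127.0, 341.0]]
0 [[267.0, 307.0], [264.0, 324.0], [261.0, 342.0], [141.0, 316.0], [136.0, 334.0], [132.0, 352.0]]
8 [[272.0, 317.0], [269.0, 335.0], [266.0, 353.0], [146.0, 327.0], [142.0, 344.0], [138.0, 362.0]]
17 [[277.0, 329.0], [274.0, 347.0], [271.0, 364.0], [152.0, 339.0], [148.0, 356.0], [144.0, 374.0]]
```

```bash
python3 - <<'E'
from h import *
st=read_state();M=R.from_quat(st["ee_rot"]).as_matrix()
for w,s in(((199,236),(262,322)),((310,236),(135,332))):
    P,e=tri("wrist",w,"scene",(70+s[0]/5,130+s[1]/5),st); print(P.round(1),e,(M.T@(P-st["position"])).round(1))
E
```

```text
[ 474.  -255.    35.6] 4.618283669842247 [  5.  -29.6  -4.4]
[ 460.7 -310.2   42. ] 3.0734444465867363 [  9.2  27.1 -10.7]
```

```bash
python3 - <<'E'
from h import *
import bench
print([n for n in dir(bench) if not n.startswith('_')])
st=read_state();M=R.from_quat(st["ee_rot"]).as_matrix()
st2=dict(st);st2["position"]=np.array([460.6,-281.6,31.7])
P,e=tri("wrist",(256,233),"scene",(70+200/5,130+333/5),st2); print(P.round(1),e,(M.T@(P-st2["position"])).round(1))
for z in(-8,0,8,17): print(z,[proj("wrist",st2["position"]+M@np.array([x,0,z]),st2).round(0).tolist() for x in(0,11)])
E
python3 - <<'E'
import cv2
im=cv2.imread("pics/w2.png")[180:330,180:340];cv2.imwrite("pics/w2c.png",cv2.resize(im,None,fx=4,fy=4,interpolation=cv2.INTER_CUBIC))
E
```

```text
['IKError', 'calibration', 'get_image', 'job_done', 'nose_length', 'read_state']
[ 466.4 -283.6   33.5] 4.0285618616783765 [ 6.1  0.1 -1.8]
-8 [[253.0, 252.0], [253.0, 232.0]]
0 [[253.0, 245.0], [253.0, 226.0]]
8 [[253.0, 238.0], [253.0, 220.0]]
17 [[253.0, 232.0], [253.0, 215.0]]
```

View pics/w2c.png

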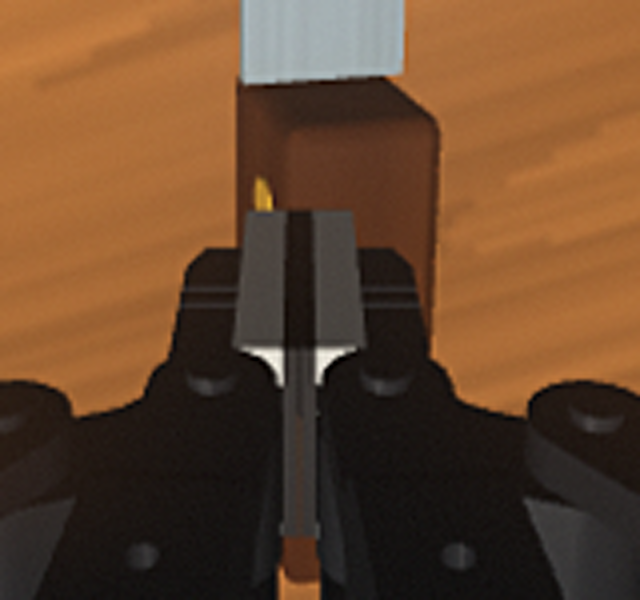

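```bash
python3 - <<'E'
from h import *
import bench
try: print(bench.nose_length() if callable(bench.nose_length) else bench.nose_length)
except Exception as e: print(e)
st=read_state();print(st["joints"],st["position"])
E
```

```text
17.0
[-0.24719948  0.46310018 -0.44176516  0.00372698 -0.66020141  1.50647384] [ 460.21646105 -281.66493859   31.19481512]
```

The close-up shows that the shut fingers stood on top of the tilted handle. The tips are therefore about 2 mm behind the TCP, not 17 mm ahead as stated. The handle has settled back upright. I'll narrow the opening and feel my way lower.

Request:
{"name": "jog_arm", "arguments": {
  "increments": [
    [0,0.001,0,0],
    [0,0.001,0.004,0],
    [0,0.001,0.008,0],
    [0,0.001,0.012,0],
    [0,0.001,0.012,0]
  ],
  "hand": -0.1
}}

```text
clock: 5.45
position: [459.7, -282.5, 18.7]
ee_rot: [0.988, -0.154, 0.002, 0.001]
contact_force: [-0.1, -0.4, 0.0]
gripper_width: 38.5
```

```bash
python3 - <<'E'
from h import *
info()
shot("wrist","w4",(150,180,360,340),3.5)
E
```

```text
t 5.45 pos [ 459.7 -282.5   18.7] yaw -17.7 tilt [ 0.004 -0.003 -1.   ] F [-0.1 -0.4  0. ] w 38.5 j6 1.51
```

View pics/w4.png

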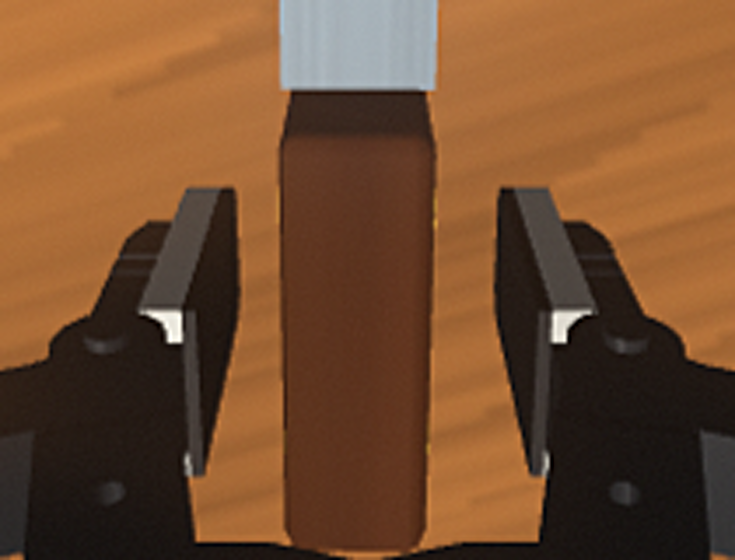

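Request:
{"name": "jog_arm", "arguments": {
  "increments": [
    [0,0.0005,0.003,0],
    [0,0.0005,0.005,0],
    [0,0.0005,0.005,0]
  ]
}}

```text
clock: 5.88
position: [459.6, -283.1, 13.8]
ee_rot: [0.988, -0.154, 0.002, 0.001]
contact_force: [-0.2, 0.2, 0.1]
gripper_width: 38.2
```

Request:
{"name": "jog_arm", "arguments": {
  "increments": [
    [0,0,0,0],
    [0,0,0,0],
    [0,0,0,0],
    [0,0,0,0],
    [0,0,0,0]
  ],
  "hand": -1
}}

```text
clock: 6.5
position: [459.9, -283.1, 14.1]
ee_rot: [0.988, -0.154, 0.003, 0.001]
contact_force: [0.5, 0.7, 3.2]
gripper_width: 20.4
```

```bash
python3 - <<'E'
from h import *
info()
shot("wrist","w5",(150,180,360,340),3.5)
E
```

```text
t 6.5 pos [ 459.9 -283.1   14.1] yaw -17.7 tilt [ 0.005 -0.004 -1.   ] F [0.5 0.7 3.2] w 20.4 j6 1.51
```

View pics/w5.png

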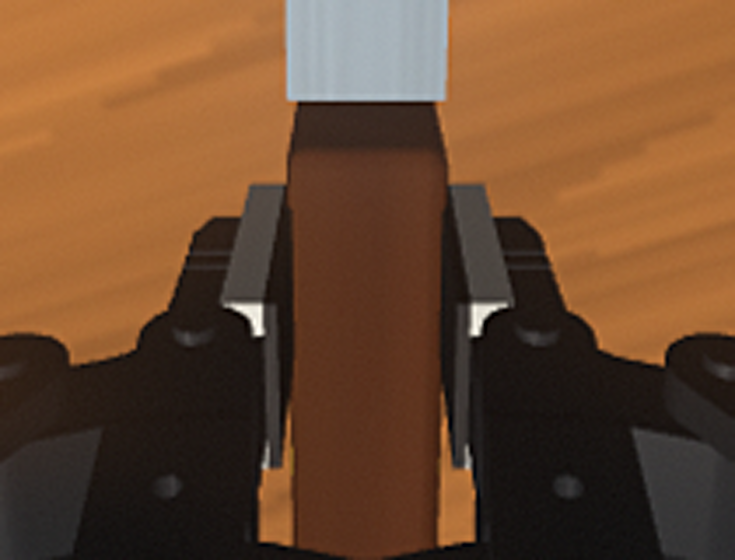

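Request:
{"name": "jog_arm", "arguments": {
  "increments": [
    [0,0,-0.03,0],
    [0,0,-0.07,0],
    [0,0,-0.1,0],
    [0,0,-0.12,0],
    [0,0,-0.12,0]
  ]
}}

```text
clock: 7.18
position: [459.7, -282.8, 134.8]
ee_rot: [0.988, -0.154, 0.004, 0.001]
contact_force: [0.6, 0.1, -1.6]
gripper_width: 20.6
```

```bash
python3 - <<'E'
from h import *
st=info()
shot("wrist","w6");shot("scene","s6",(70,100,260,240),4)
M=R.from_quat(st["ee_rot"]).as_matrix()
for x,y,z in((135,0,2.6),(135,12,2.6),(135,-12,2.6)): print(proj("wrist",st["position"]+M@np.array([x,y,z]),st).round(0),((proj("scene",st["position"]+M@np.array([x,y,z]))-[70,100])*4).round(0))
E
```

```text
t 7.17 pos [ 459.7 -282.8  134.8] yaw -17.7 tilt [ 0.007 -0.004 -1.   ] F [ 0.6  0.1 -1.6] w 20.6 j6 1.51
[253. -49.] [ 52. 463.]
[282. -49.] [ 27. 465.]
[225. -49.] [ 77. 462.]
```

View pics/w6.png

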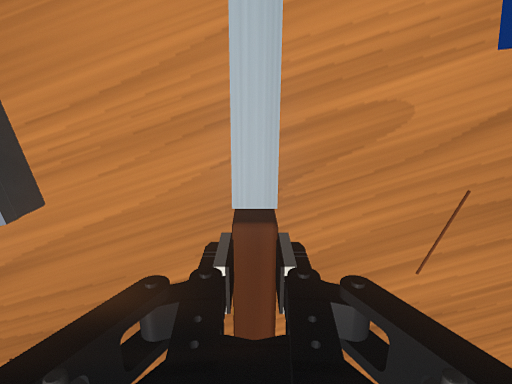

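View pics/s6.png

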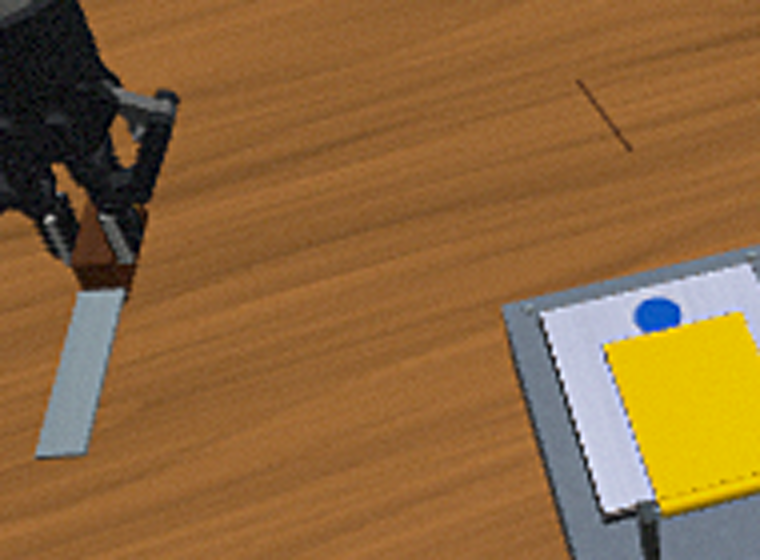

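```bash
python3 - <<'E'
from h import *
print(box(-194,0,0),inc(box(-194,0,134),-5.2))
E
```

```text
[435.29391217   9.33304378   0.        ] [-1.106e-01 -2.708e-01 -2.000e-03 -1.250e+01]
```

Request:
{"name": "jog_arm", "arguments": {
  "increments": [
    [-0.111,-0.06,0,-4],
    [-0.111,-0.12,0,-8],
    [-0.111,-0.18,0,-12.5],
    [-0.111,-0.23,0,-12.5],
    [-0.111,-0.271,0,-12.5],
    [-0.111,-0.271,0,-12.5],
    [-0.111,-0.271,0,-12.5],
    [-0.111,-0.271,0,-12.5]
  ]
}}

```text
clock: 8.28
position: [434.1, 8.5, 131.2]
ee_rot: [0.999, -0.046, 0.0, 0.002]
contact_force: [0.6, -0.8, -0.7]
gripper_width: 20.2
```

```bash
python3 - <<'E'
from h import *
st=info()
shot("top","t7",(190,140,320,290),4);shot("scene","s7",(170,110,320,260),4);shot("wrist","w7")
E
```

```text
t 8.28 pos [434.1   8.5 131.2] yaw -5.3 tilt [ 0.001 -0.003 -1.   ] F [ 0.6 -0.8 -0.7] w 20.2 j6 1.08
```

View pics/t7.png

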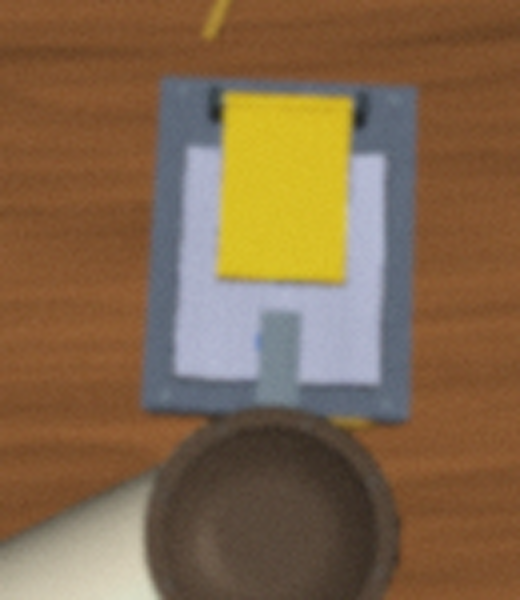

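View pics/s7.png

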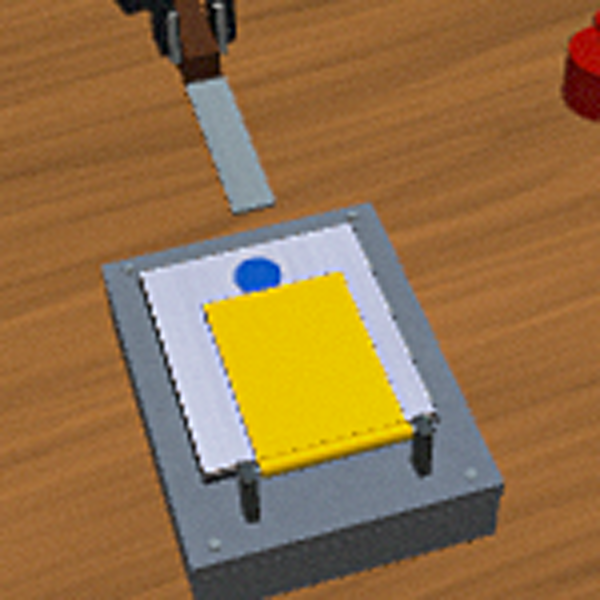

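View pics/w7.png

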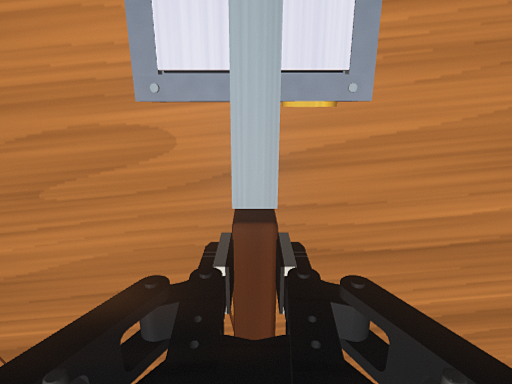

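```bash
python3 - <<'E'
from h import *
st=read_state();M=R.from_quat(st["ee_rot"]).as_matrix()
q=lambda p,o:(o[0]+(p[0]+.5)/4-.5,o[1]+(p[1]+.5)/4-.5)
for t,s in(((263,310),(273,204)),((299,312),(233,213))):
    P,e=tri("top",q(t,(190,140)),"scene",q(s,(170,110))); print(P.round(1),round(e,1),(M.T@(P-st["position"])).round(1))
for t in((225,94),(353,98),(217,280),(346,284)): print(onz("top",q(t,(190,140)),91).round(1))
E
```

```text
[563.8   7.4 128.5] 1.5 [128.7 -10.9   3.5]
[561.4 -14.4 128.2] 0.0 [128.3  11.    3.8]
[709.4  24.2  91. ]
[702.9 -57.   91. ]
[589.6  34.1  91. ]
[583.3 -45.5  91. ]
```

Request:
{"name": "jog_arm", "arguments": {
  "increments": [
    [0,0,0.025,0],
    [0,0,0.05,0],
    [0,0,0.058,0],
    [0,0,0.058,0],
    [0,0,0.058,0]
  ]
}}

```text
clock: 9.05
position: [435.5, 8.5, 74.6]
ee_rot: [0.999, -0.047, 0.002, 0.001]
contact_force: [-0.2, -0.2, -2.1]
gripper_width: 20.1
```

```bash
python3 - <<'E'
from h import *
st=info()
shot("scene","s8",(170,110,320,260),4)
E
```

```text
t 9.05 pos [435.5   8.5  74.6] yaw -5.3 tilt [ 0.004 -0.002 -1.   ] F [-0.2 -0.2 -2.1] w 20.1 j6 1.08
```

View pics/s8.png

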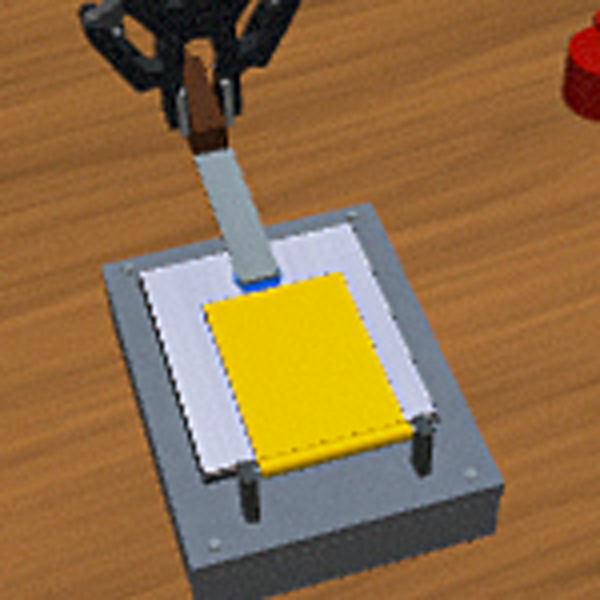

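```bash
python3 - <<'E'
from h import *
st=read_state();M=R.from_quat(st["ee_rot"]).as_matrix()
for x in(128,131,134):
  for z in (0,3,6): print(x,z,((proj("scene",st["position"]+M@np.array([x,0,z]))-[170,110])*4).round(0))
E
```

```text
128 0 [256. 273.]
128 3 [256. 276.]
128 6 [256. 280.]
131 0 [257. 276.]
131 3 [258. 280.]
131 6 [258. 283.]
134 0 [259. 280.]
134 3 [259. 283.]
134 6 [259. 287.]
```

Request:
{"name": "jog_arm", "arguments": {
  "increments": [
    [0.008,0,0.002,0],
    [0.018,0,0.002,0],
    [0.03,0,0.002,0],
    [0.041,0,0.002,0],
    [0.041,0,0.002,0],
    [0.041,0,0.002,0]
  ]
}}

```text
clock: 9.85
position: [475.9, 4.5, 72.5]
ee_rot: [0.999, -0.047, 0.002, 0.001]
contact_force: [0.7, -0.1, -0.9]
gripper_width: 20.3
```

```bash
python3 - <<'E'
from h import *
st=info()
shot("scene","s9",(170,110,320,260),4)
E
```

```text
t 9.85 pos [475.9   4.5  72.5] yaw -5.4 tilt [ 0.003 -0.002 -1.   ] F [ 0.7 -0.1 -0.9] w 20.3 j6 1.12
```

View pics/s9.png

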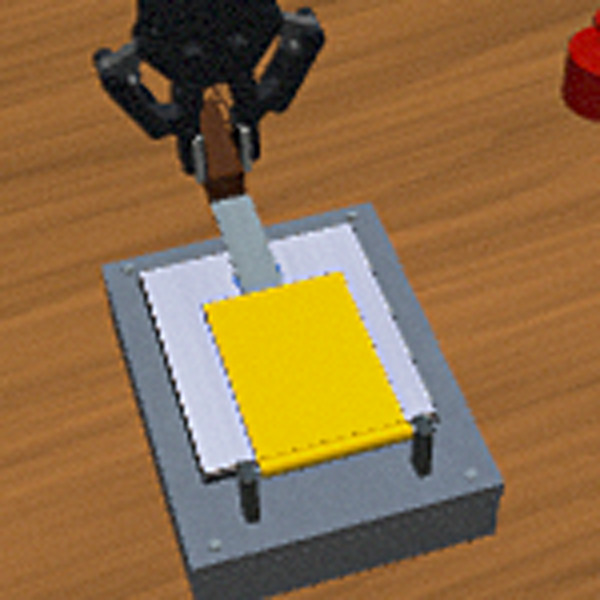

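Request:
{"name": "jog_arm", "arguments": {
  "increments": [
    [0,0,-0.01,0],
    [0.0005,0,-0.02,0],
    [0.002,0,-0.032,0],
    [0.004,0,-0.044,0],
    [0.008,0,-0.056,0],
    [0.013,0,-0.067,0],
    [0.02,0,-0.078,0],
    [0.028,0,-0.087,0],
    [0.028,0,-0.087,0]
  ]
}}

```text
clock: 11.02
position: [505.0, 2.3, 160.6]
ee_rot: [0.999, -0.047, 0.003, 0.001]
contact_force: [-0.6, 0.1, -1.6]
gripper_width: 20.4
```

```bash
python3 - <<'E'
from h import *
st=info()
shot("scene","s10",(170,60,320,260),3)
shot("wrist","w10")
E
```

```text
t 11.03 pos [505.    2.3 160.6] yaw -5.3 tilt [ 0.006 -0.002 -1.   ] F [-0.6  0.1 -1.6] w 20.4 j6 1.15
```

View pics/s10.png

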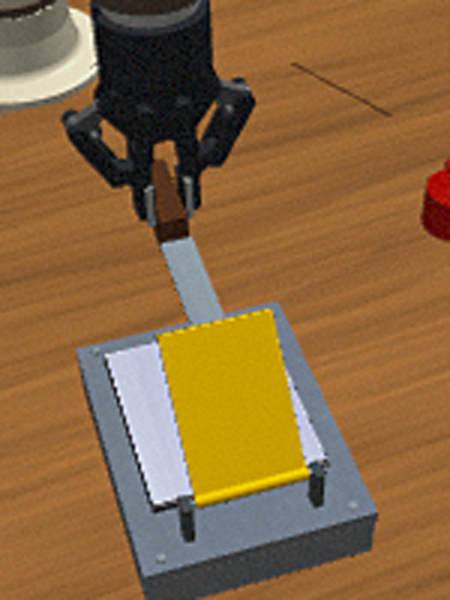

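View pics/w10.png

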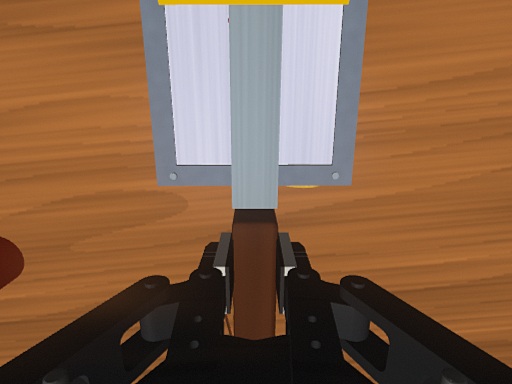

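Request:
{"name": "jog_arm", "arguments": {
  "increments": [
    [0.01,0,-0.008,0],
    [0.02,0,-0.015,0],
    [0.031,0,-0.02,0],
    [0.043,0,-0.024,0],
    [0.056,0,-0.026,0],
    [0.068,0,-0.027,0],
    [0.084,0,-0.026,0],
    [0.095,0,-0.024,0],
    [0.1,0,-0.022,0],
    [0.1,0,-0.022,0]
  ]
}}

```text
clock: 12.38
position: [603.4, -7.1, 181.6]
ee_rot: [0.999, -0.047, 0.002, 0.001]
contact_force: [0.4, 0.7, -1.9]
gripper_width: 20.9
```

```bash
python3 - <<'E'
from h import *
st=info()
shot("scene","s11",(170,60,320,260),3)
E
```

```text
t 12.38 pos [603.4  -7.1 181.6] yaw -5.4 tilt [ 0.003 -0.002 -1.   ] F [ 0.4  0.7 -1.9] w 20.9 j6 1.22
```

View pics/s11.png

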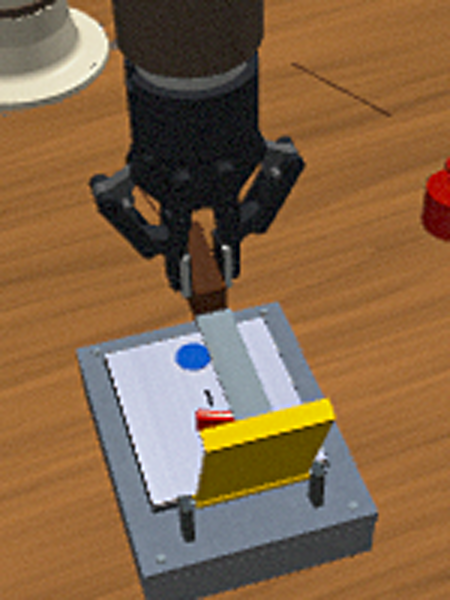

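```bash
python3 - <<'E'
from h import *
for t in(1.3,1.5,1.6,1.7,1.8,1.9,2.0):
  c,s=np.cos(t),np.sin(t)
  print(t,[((proj("scene",box(75-115*c+2*s*k,y,89+115*s+2*c*k))-[170,60])*3).round(0).tolist() for k in(1,-5) for y in(-40,40)])
E
```

```text
1.3 [[171.0, 361.0], [294.0, 331.0], [167.0, 351.0], [288.0, 322.0]]
1.5 [[181.0, 384.0], [307.0, 353.0], [176.0, 370.0], [300.0, 340.0]]
1.6 [[186.0, 398.0], [313.0, 366.0], [180.0, 383.0], [306.0, 352.0]]
1.7 [[191.0, 413.0], [319.0, 381.0], [186.0, 397.0], [313.0, 365.0]]
1.8 [[197.0, 430.0], [326.0, 397.0], [191.0, 412.0], [319.0, 380.0]]
1.9 [[202.0, 448.0], [332.0, 414.0], [197.0, 429.0], [326.0, 396.0]]
2.0 [[208.0, 466.0], [338.0, 432.0], [202.0, 447.0], [332.0, 413.0]]
```

Projection puts the flap at about 1.9 rad, past upright. Next I'll pull the blade out and lay it back on the bench at its old spot.

Request:
{"name": "jog_arm", "arguments": {
  "increments": [
    [-0.02,0,0,0],
    [-0.06,0,0,0],
    [-0.12,0,0,0],
    [-0.16,0,0,0],
    [-0.16,0.06,0,4],
    [-0.15,0.12,0,8],
    [-0.15,0.18,0,12],
    [-0.14,0.23,0.02,12.5],
    [-0.13,0.26,0.04,12.5]
  ]
}}

```text
clock: 13.55
position: [449.4, -256.1, 142.0]
ee_rot: [0.988, -0.156, 0.003, 0.001]
contact_force: [0.2, -0.0, -1.0]
gripper_width: 20.4
```

```bash
python3 - <<'E'
from h import *
st=info()
print(inc((459,-282,30),-17.9)); shot("scene","s12",(100,60,320,260),3)
E
```

```text
t 13.55 pos [ 449.4 -256.1  142. ] yaw -18.0 tilt [ 0.005 -0.002 -1.   ] F [ 0.2 -0.  -1. ] w 20.4 j6 1.46
[ 0.0165  0.0216  0.1121 -0.1   ]
```

View pics/s12.png

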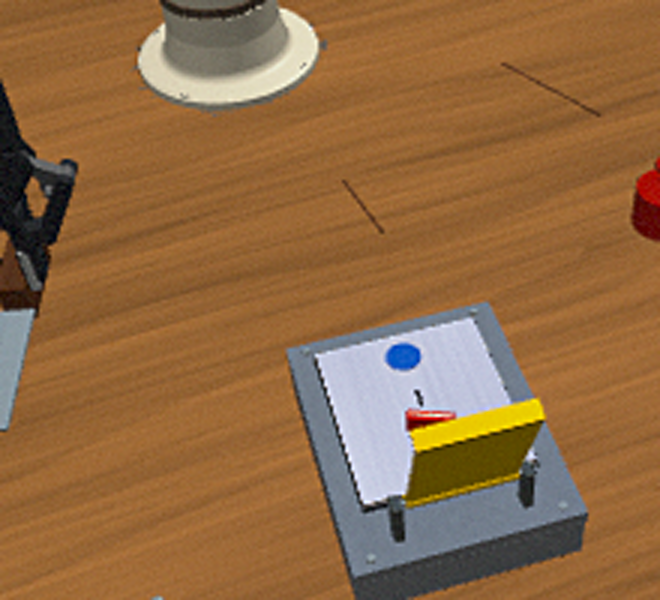

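Request:
{"name": "jog_arm", "arguments": {
  "increments": [
    [0.016,0.022,0.05,0],
    [0.016,0.022,0.095,0],
    [0.016,0.022,0.115,0],
    [0.016,0.022,0.122,0],
    [0.016,0.022,0.126,0],
    [0.016,0.022,0.128,0],
    [0.016,0.022,0.128,0]
  ]
}}

```text
clock: 14.48
position: [457.9, -283.7, 14.0]
ee_rot: [0.988, -0.156, 0.002, 0.001]
contact_force: [-4.4, 2.5, 9.4]
gripper_width: 20.4
```

Request:
{"name": "jog_arm", "arguments": {
  "increments": [
    [0,0,0,0],
    [0,0,0,0],
    [0,0,0,0]
  ],
  "hand": 0.1
}}

```text
clock: 14.85
position: [458.3, -283.8, 14.4]
ee_rot: [0.988, -0.156, 0.002, 0.001]
contact_force: [-0.2, -0.3, -0.9]
gripper_width: 47.2
```

Request:
{"name": "jog_arm", "arguments": {
  "increments": [
    [0,0,-0.03,0],
    [0,0,-0.08,0],
    [0,0,-0.13,0],
    [0,0,-0.18,0],
    [0,0,-0.18,0]
  ]
}}

```text
clock: 15.48
position: [460.2, -284.2, 199.0]
ee_rot: [0.988, -0.156, 0.007, 0.002]
contact_force: [-0.8, -0.5, -0.7]
gripper_width: 47.2
```

```bash
python3 - <<'E'
from h import *
st=info()
shot("wrist","w13")
st,im=shot("top","t13",(225,150,395,290),4)
print(box(-35,0,200),inc(box(-35,0,230),-95.2), inc(box(-35,0,230),-5.2))
E
```

```text
t 15.47 pos [ 460.2 -284.2  199. ] yaw -17.9 tilt [ 0.013 -0.007 -1.   ] F [-0.8 -0.5 -0.7] w 47.2 j6 1.51
[593.64323158  -5.036822   200.        ] [ 4.370e-02 -3.064e-01 -3.570e-02  7.720e+01] [  0.0437  -0.3064  -0.0357 -12.8   ]
```

View pics/w13.png

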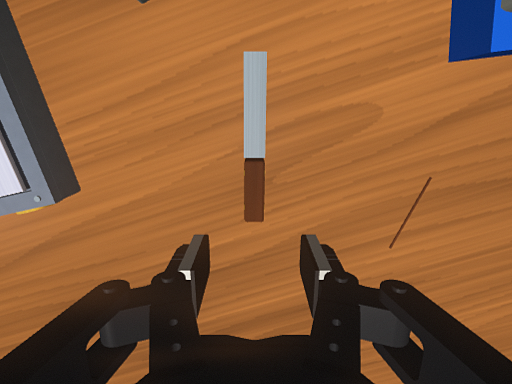

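View pics/t13.png

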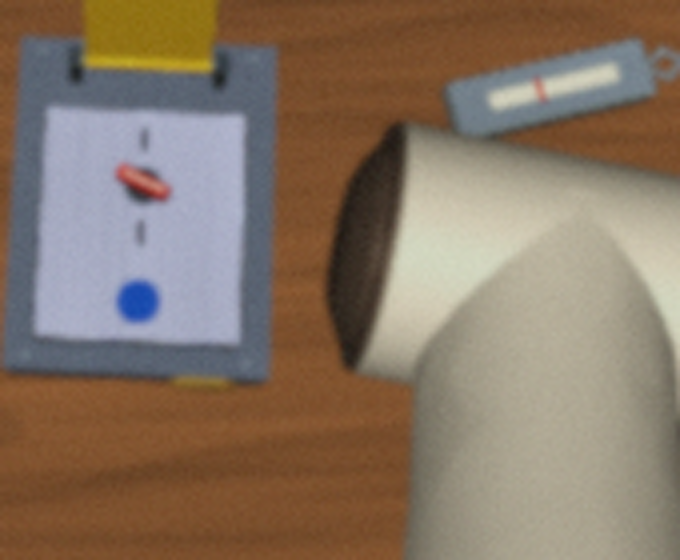

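```bash
python3 - <<'E'
from h import *
im=cv2.imread("pics/t13.png")[:,:,::-1].copy()
m=mask(im,"red");hsv=cv2.cvtColor(im,cv2.COLOR_RGB2HSV)
m=(((hsv[...,0]<8)|(hsv[...,0]>172))&(hsv[...,1]>110)&(hsv[...,2]>110)).astype(np.uint8);m[:, 260:]=0
ys,xs=np.nonzero(m);pts=np.c_[xs,ys].astype(np.float32);print(len(xs),cv2.minAreaRect(pts))
q=lambda p:(225+(p[0]+.5)/4-.5,150+(p[1]+.5)/4-.5)
r=cv2.minAreaRect(pts);b=cv2.boxPoints(r);print(b)
mu=pts.mean(0);u,s,vt=np.linalg.svd(pts-mu,full_matrices=False);d=vt[0];print("dir",d)
A=onz("top",q(mu-22*d),79);B=onz("top",q(mu+22*d),79);print(A,B,(A+B)/2,np.degrees(np.arctan2(*(B-A)[[1,0]])))
I=[onz("top",q(p),63) for p in((145,139),(141,233))];print(I,np.mean(I,0),np.degrees(np.arctan2(*(I[0]-I[1])[[1,0]])))
print(onz("top",q((138,301)),63),box(-75,0,63))
E
```

```text
535 ((142.7000274658203, 182.10000610351562), (52.32398986816406, 16.54690170288086), 26.56505012512207)
[[115.60003 177.8    ]
 [123.00002 163.00002]
 [169.80002 186.40001]
 [162.40002 201.2    ]]
dir [0.89143056 0.45315737]
[633.0208324    4.01007779  79.        ] [618.95170669 -20.1189451   79.        ] [625.98626954  -8.05443366  79.        ] -120.24556196093043
[array([659.05982309, -11.86082961,  63.        ]), array([597.31915554,  -6.21292482,  63.        ])] [628.18948932  -9.03687722  63.        ] -5.226748789836001
[553.72565168  -2.1575774   63.        ] [553.80692481  -1.42176143  63.        ]
```

```bash
python3 - <<'E'
from h import *
print(inc((628.3,-8.5,190),-120.2))
E
```

```text
[ 7.750e-02 -3.139e-01  4.500e-03  1.022e+02]
```

Request:
{"name": "jog_arm", "arguments": {
  "increments": [
    [0.078,-0.314,0,102],
    [0.078,-0.314,0,102],
    [0.078,-0.314,0,102],
    [0.078,-0.314,0,102],
    [0.078,-0.314,0,102],
    [0.078,-0.314,0,102],
    [0.078,-0.314,0,102],
    [0.078,-0.314,0,102],
    [0.078,-0.314,0,102],
    [0.078,-0.314,0,102]
  ],
  "hand": 0
}}

```text
clock: 16.82
position: [627.8, -8.5, 191.8]
ee_rot: [-0.498, 0.867, -0.001, -0.001]
contact_force: [-0.1, 0.3, 0.2]
gripper_width: 42.8
```

```bash
python3 - <<'E'
from h import *
st=info();shot("wrist","w14")
print(inc((628.3,-8.5,120),-120.2))
E
```

```text
t 16.82 pos [627.8  -8.5 191.8] yaw -120.3 tilt [-0.    -0.003 -1.   ] F [-0.1  0.3  0.2] w 42.8 j6 -0.78
[-0.0005 -0.0003  0.0719 -0.2   ]
```

View pics/w14.png

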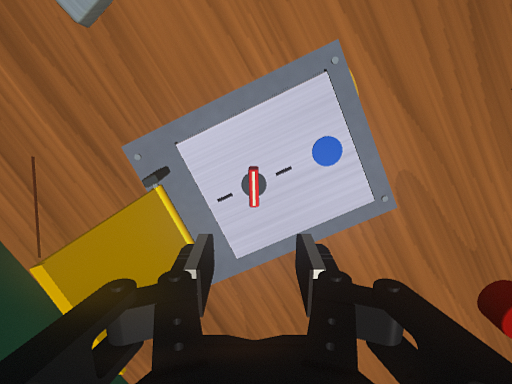

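```bash
python3 - <<'E'
from h import *
st=read_state();im=cv2.imread("pics/w14.png")[:,:,::-1].copy();M=R.from_quat(st["ee_rot"]).as_matrix()
hsv=cv2.cvtColor(im,cv2.COLOR_RGB2HSV);m=(((hsv[...,0]<8)|(hsv[...,0]>172))&(hsv[...,1]>120)&(hsv[...,2]>80)).astype(np.uint8);m[:150]=0;m[220:]=0;m[:,:230]=0;m[:,280:]=0
ys,xs=np.nonzero(m);r=cv2.minAreaRect(np.c_[xs,ys].astype(np.float32));print(r)
for uv in((253.8,168),(253.2,205),r[0]): P=onz("wrist",uv,79,st);print(P.round(1),(M.T@(P-st["position"])).round(1))
k=[onz("wrist",p,63,st) for p in((224,197),(284,170))];print(np.round(k,1),np.mean(k,0),np.degrees(np.arctan2(*(k[0]-k[1])[[1,0]])))
E
```

```text
((253.5, 186.5), (39.0, 9.0), 90.0)
[619.1 -25.7  79. ] [ 18.9  -1.  112.9]
[637.1   3.8  79. ] [-15.7  -1.6 112.8]
[628.  -11.2  79. ] [  1.9  -1.3 112.9]
[[660.2 -12.9  63. ]
 [597.3  -6.9  63. ]] [628.73849685  -9.89900484  63.        ] -5.414367530477093
```

Request:
{"name": "jog_arm", "arguments": {
  "increments": [
    [0.001,-0.001,0.04,0],
    [0.001,-0.001,0.08,0],
    [0.001,-0.001,0.099,0],
    [0.001,-0.001,0.099,0],
    [0.001,-0.001,0.099,0]
  ],
  "hand": -0.3
}}

```text
clock: 17.5
position: [628.5, -10.3, 93.1]
ee_rot: [-0.497, 0.868, -0.002, -0.001]
contact_force: [-1.0, -0.5, 0.8]
gripper_width: 30.0
```

```bash
python3 - <<'E'
from h import *
st=info();shot("wrist","w15",(150,130,360,330),3);shot("scene","s15",(170,110,320,260),4)
E
```

```text
t 17.5 pos [628.5 -10.3  93.1] yaw -120.4 tilt [ 0.    -0.004 -1.   ] F [-1.  -0.5  0.8] w 30.0 j6 -0.78
```

View pics/w15.png

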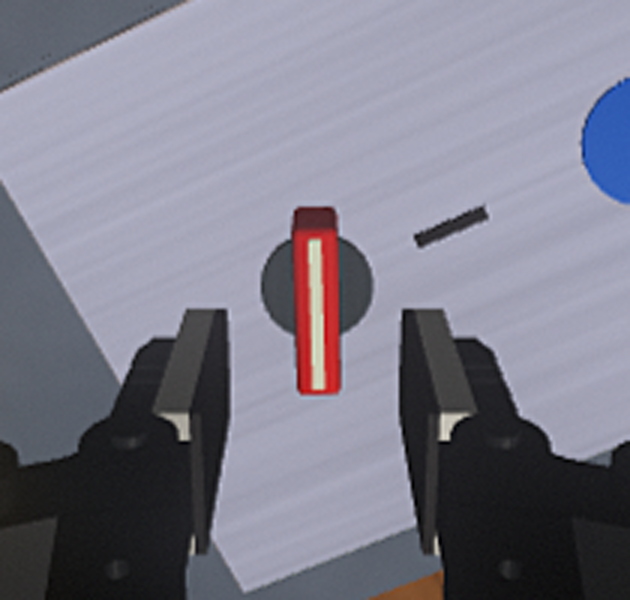

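View pics/s15.png

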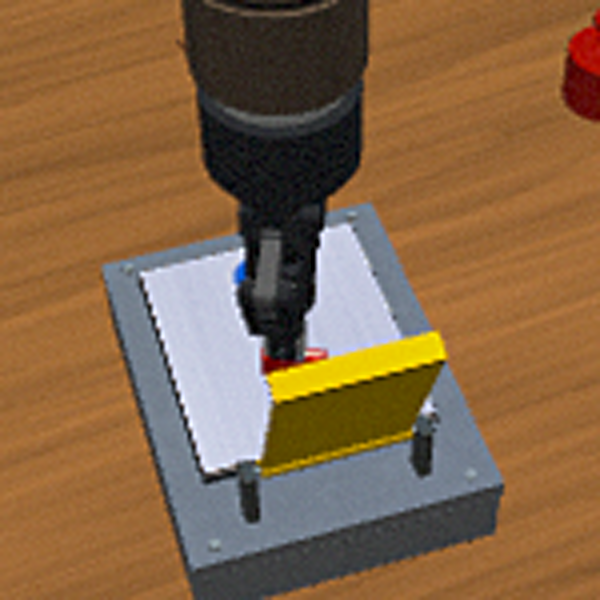

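Request:
{"name": "jog_arm", "arguments": {
  "increments": [
    [0.001,0,0.004,0],
    [0.001,0,0.008,0],
    [0.001,0,0.01,0],
    [0.001,0,0.01,0]
  ],
  "hand": -0.5
}}

```text
clock: 18.1
position: [628.2, -11.1, 83.7]
ee_rot: [-0.497, 0.868, -0.002, -0.0]
contact_force: [0.1, 0.1, -0.2]
gripper_width: 21.9
```

```bash
python3 - <<'E'
from h import *
st=info();shot("wrist","w16",(150,130,360,330),3);shot("scene","s16",(200,160,300,240),6)
E
```

```text
t 18.1 pos [628.2 -11.1  83.7] yaw -120.4 tilt [ 0.001 -0.003 -1.   ] F [ 0.1  0.1 -0.2] w 21.9 j6 -0.77
```

View pics/w16.png

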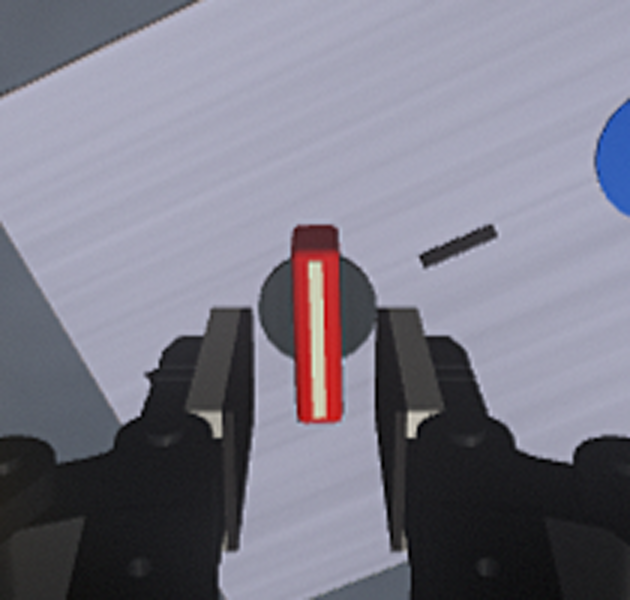

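View pics/s16.png

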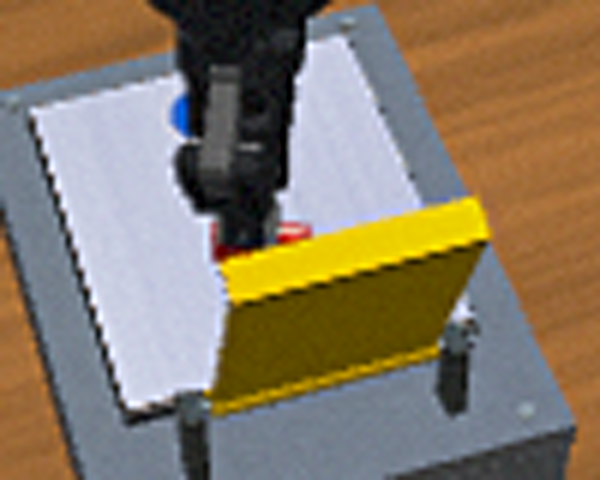

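Request:
{"name": "jog_arm", "arguments": {
  "increments": [
    [0.0005,0.001,0.003,0],
    [0.0005,0.001,0.006,0],
    [0.0005,0.001,0.006,0]
  ]
}}

```text
clock: 18.58
position: [627.0, -11.0, 77.5]
ee_rot: [-0.497, 0.868, -0.002, -0.0]
contact_force: [-0.4, 0.3, 0.5]
gripper_width: 21.6
```

Request:
{"name": "jog_arm", "arguments": {
  "increments": [
    [0,0,0.002,0],
    [0,0,0.004,0],
    [0,0,0.004,0]
  ]
}}

```text
clock: 18.95
position: [626.9, -11.1, 73.3]
ee_rot: [-0.497, 0.868, -0.002, -0.001]
contact_force: [0.3, 0.5, -0.2]
gripper_width: 21.5
```

```bash
python3 - <<'E'
from h import *
st=info();shot("wrist","w17",(150,130,360,330),3);shot("scene","s17",(200,160,300,240),6)
E
```

```text
t 18.95 pos [626.9 -11.1  73.3] yaw -120.4 tilt [ 0.001 -0.003 -1.   ] F [ 0.3  0.5 -0.2] w 21.5 j6 -0.77
```

View pics/w17.png

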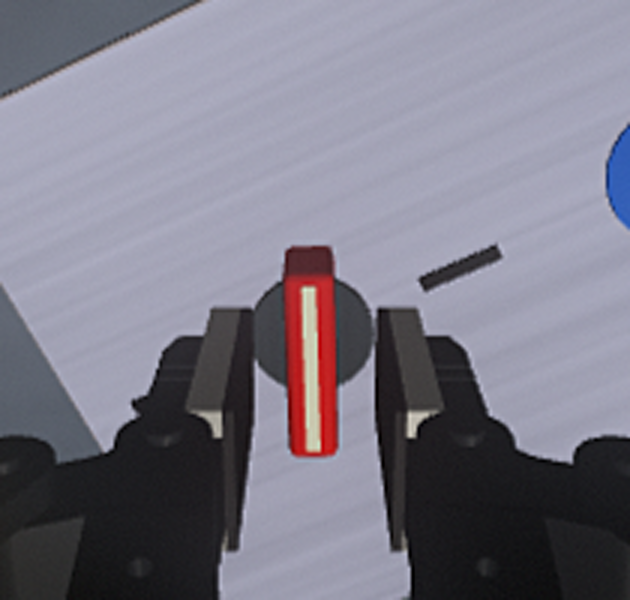

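View pics/s17.png

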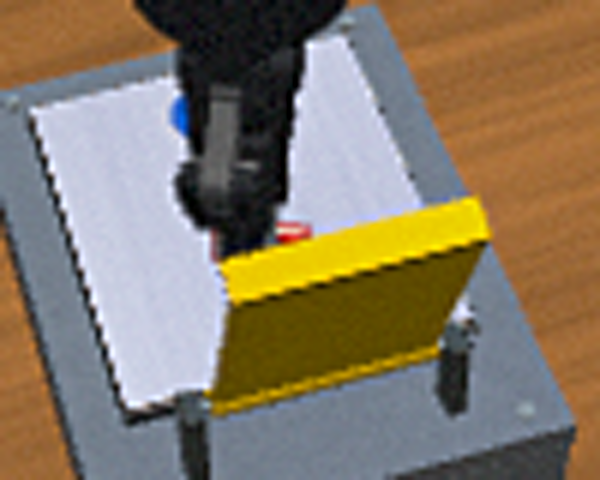

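Request:
{"name": "jog_arm", "arguments": {
  "increments": [
    [0,-0.0005,0.002,0],
    [0,-0.0005,0.004,0],
    [0,-0.0005,0.004,0]
  ]
}}

```text
clock: 19.42
position: [627.3, -11.4, 69.2]
ee_rot: [-0.497, 0.868, -0.002, -0.001]
contact_force: [-0.6, 0.5, 0.1]
gripper_width: 21.6
```

Request:
{"name": "jog_arm", "arguments": {
  "increments": [
    [0,0,0,0],
    [0,0,0,0],
    [0,0,0,0],
    [0,0,0,0]
  ],
  "hand": -1
}}

```text
clock: 19.92
position: [627.5, -11.4, 69.4]
ee_rot: [-0.497, 0.868, -0.002, -0.0]
contact_force: [0.4, -0.4, 1.8]
gripper_width: 6.3
```

```bash
python3 - <<'E'
from h import *
st=info();shot("wrist","w18",(150,130,360,330),3)
E
```

```text
t 19.93 pos [627.5 -11.4  69.4] yaw -120.4 tilt [ 0.001 -0.003 -1.   ] F [ 0.4 -0.4  1.8] w 6.3 j6 -0.77
```

View pics/w18.png

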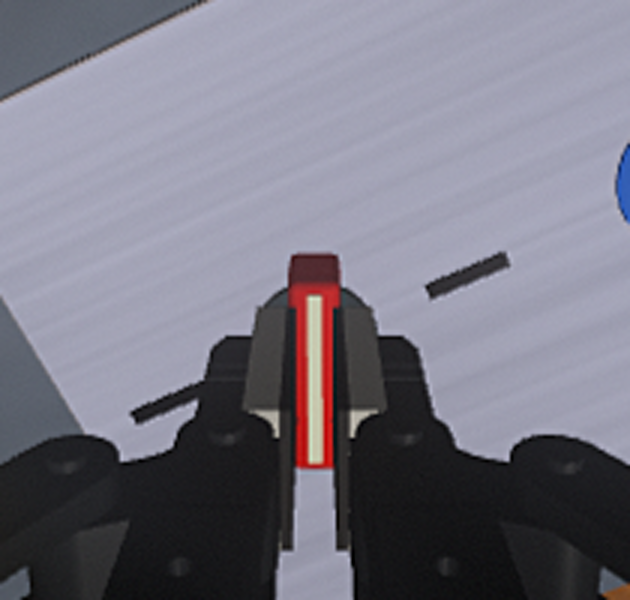

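```bash
python3 - <<'E'
from h import *
st=read_state();M=R.from_quat(st["ee_rot"]).as_matrix()
for uv in((315,290),(316,464),(315.5,377)):
  P=onz("wrist",(150+uv[0]/3,130+uv[1]/3),79,st);print(P.round(1),(M.T@(P-st["position"])).round(1))
k=[onz("wrist",(150+p[0]/3,130+p[1]/3),63,st) for p in((132,418),(468,276))];print(np.round(k,1),np.degrees(np.arctan2(*(k[0]-k[1])[[1,0]])))
E
```

```text
[620.2 -24.1  79. ] [14.7 -0.1 -9.5]
[636.7   4.6  79. ] [-18.4   0.2  -9.6]
[628.2 -10.2  79. ] [-1.4  0.  -9.5]
[[667.7 -13.   63. ]
 [597.8  -6.5  63. ]] -5.353364295886749
```

Request:
{"name": "jog_arm", "arguments": {
  "increments": [
    [0,0.0002,0,7],
    [0,0.0004,0,15],
    [-0.0002,0.0007,0,23],
    [-0.0003,0.0009,0,31],
    [-0.0004,0.001,0,39],
    [-0.0005,0.0011,0,47],
    [-0.0007,0.0013,0,55],
    [-0.0009,0.0014,0,62],
    [-0.0009,0.0014,0,65],
    [-0.0009,0.0014,0,65]
  ]
}}

```text
clock: 21.22
position: [626.1, -8.8, 69.5]
ee_rot: [0.047, 0.999, -0.001, 0.0]
contact_force: [-2.8, 4.4, 3.3]
gripper_width: 6.2
```

```bash
python3 - <<'E'
from h import *
st=info();shot("wrist","w19",(150,130,360,330),3)
E
```

```text
t 21.23 pos [626.1  -8.8  69.5] yaw 174.7 tilt [ 0.    -0.002 -1.   ] F [-2.8  4.4  3.3] w 6.2 j6 -1.91
```

View pics/w19.png

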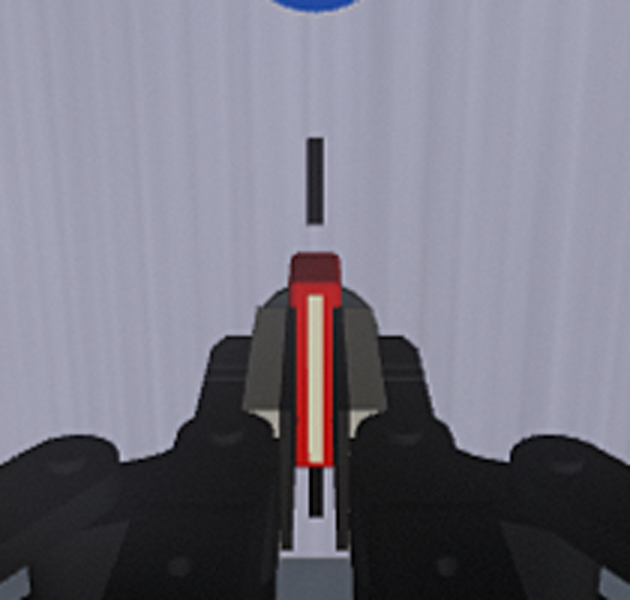

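Request:
{"name": "jog_arm", "arguments": {
  "increments": [
    [0,0,0,0],
    [0,0,0,0],
    [0,0,0,0]
  ],
  "hand": -0.4
}}

```text
clock: 21.65
position: [626.2, -9.2, 69.3]
ee_rot: [0.047, 0.999, -0.001, 0.0]
contact_force: [-0.6, 0.2, -0.2]
gripper_width: 25.8
```

Request:
{"name": "jog_arm", "arguments": {
  "increments": [
    [0,0,-0.015,0],
    [0,0,-0.04,0],
    [0,0,-0.06,0],
    [0,0,-0.06,0],
    [0.03,0,-0.06,0],
    [0.07,0,-0.06,0],
    [0.075,0,-0.06,0],
    [0.075,0,-0.06,0]
  ]
}}

```text
clock: 22.65
position: [551.7, -2.0, 129.4]
ee_rot: [0.046, 0.999, -0.001, 0.0]
contact_force: [0.7, -0.5, -0.3]
gripper_width: 25.6
```

```bash
python3 - <<'E'
from h import *
st=info();shot("wrist","w20");shot("scene","s20",(170,110,320,260),4)
print(inc(box(-75,0,100),-185.2))
E
```

```text
t 22.65 pos [551.7  -2.  129.4] yaw 174.7 tilt [ 0.    -0.003 -1.   ] F [ 0.7 -0.5 -0.3] w 25.6 j6 -1.96
[-0.0013  0.0008  0.0292 -0.1   ]
```

View pics/w20.png

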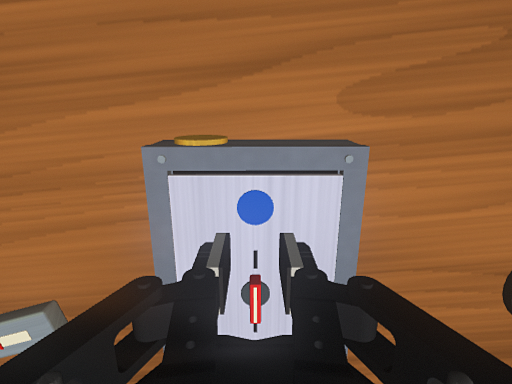

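View pics/s20.png

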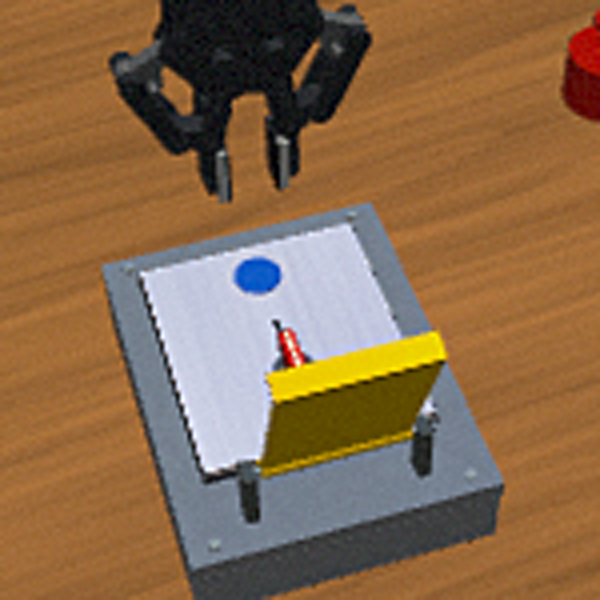

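Request:
{"name": "jog_arm", "arguments": {
  "increments": [
    [-0.001,0.0005,0,0],
    [-0.001,0.0005,0.02,0],
    [-0.001,0.0005,0.04,0],
    [-0.001,0.0005,0.05,0],
    [-0.001,0.0005,0.05,0]
  ],
  "hand": -1
}}

```text
clock: 23.38
position: [553.5, -1.9, 78.5]
ee_rot: [0.047, 0.999, -0.002, -0.0]
contact_force: [-0.1, -0.1, 0.7]
gripper_width: 0.2
```

Request:
{"name": "jog_arm", "arguments": {
  "increments": [
    [0,0,0.003,0],
    [0,0,0.006,0],
    [0,0,0.006,0]
  ]
}}

```text
clock: 23.75
position: [553.5, -1.9, 72.6]
ee_rot: [0.047, 0.999, -0.002, -0.0]
contact_force: [-0.5, 0.1, -0.0]
gripper_width: 0.1
```

Request:
{"name": "jog_arm", "arguments": {
  "increments": [
    [0,0,0.002,0],
    [0,0,0.004,0],
    [0,0,0.004,0]
  ]
}}

```text
clock: 24.12
position: [553.4, -1.9, 68.4]
ee_rot: [0.047, 0.999, -0.002, -0.0]
contact_force: [0.1, 0.2, -0.3]
gripper_width: -0.1
```

Request:
{"name": "jog_arm", "arguments": {
  "increments": [
    [0,0,0.002,0],
    [0,0,0.004,0],
    [0,0,0.004,0]
  ]
}}

```text
clock: 24.5
position: [553.2, -2.0, 64.2]
ee_rot: [0.047, 0.999, -0.002, -0.001]
contact_force: [0.4, -0.8, 0.3]
gripper_width: 0.3
```

Request:
{"name": "jog_arm", "arguments": {
  "increments": [
    [0,0,0.002,0],
    [0,0,0.004,0],
    [0,0,0.004,0]
  ]
}}

```text
clock: 24.88
position: [553.0, -2.1, 59.9]
ee_rot: [0.047, 0.999, -0.002, -0.001]
contact_force: [-0.7, 0.6, 1.0]
gripper_width: 0.1
```

```bash
python3 - <<'E'
from h import *
st=info();shot("wrist","w21",(100,80,400,300),2.6)
E
```

```text
t 24.88 pos [553.   -2.1  59.9] yaw 174.7 tilt [-0.002 -0.003 -1.   ] F [-0.7  0.6  1. ] w 0.1 j6 -1.96
```

View pics/w21.png

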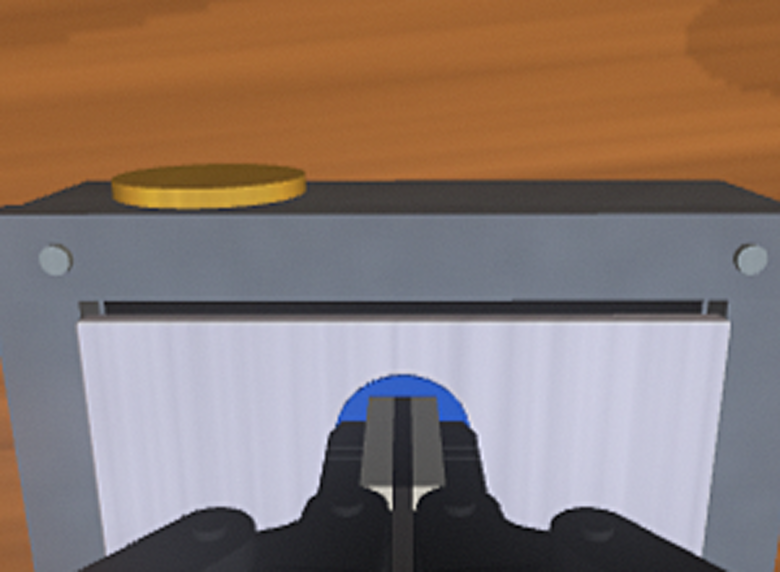

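Request:
{"name": "jog_arm", "arguments": {
  "increments": [
    [0,0,0.002,0],
    [0,0,0.003,0],
    [0,0,0.003,0]
  ]
}}

```text
clock: 25.3
position: [553.1, -2.0, 57.4]
ee_rot: [0.047, 0.999, -0.002, -0.001]
contact_force: [-0.7, 0.9, 3.1]
gripper_width: -0.1
```

Request:
{"name": "jog_arm", "arguments": {
  "increments": [
    [0,0,0.002,0],
    [0,0,0.003,0],
    [0,0,0.003,0]
  ]
}}

```text
clock: 25.68
position: [553.1, -2.0, 55.2]
ee_rot: [0.046, 0.999, -0.002, -0.001]
contact_force: [-2.3, 0.2, 7.1]
gripper_width: 0.2
```

Request:
{"name": "jog_arm", "arguments": {
  "increments": [
    [0,0,0.002,0],
    [0,0,0.004,0],
    [0,0,0.005,0],
    [0,0,0.005,0]
  ]
}}

```text
clock: 26.18
position: [553.2, -2.0, 51.5]
ee_rot: [0.046, 0.999, -0.002, -0.001]
contact_force: [-4.0, 0.7, 10.5]
gripper_width: -0.1
```

Request:
{"name": "jog_arm", "arguments": {
  "increments": [
    [0,0,0.002,0],
    [0,0,0.004,0],
    [0,0,0.004,0],
    [0,0,0.004,0]
  ]
}}

```text
clock: 26.68
position: [553.2, -2.1, 49.2]
ee_rot: [0.046, 0.999, -0.002, -0.0]
contact_force: [-5.4, 0.9, 12.0]
gripper_width: -0.0
```

Request:
{"name": "jog_arm", "arguments": {
  "increments": [
    [0.0005,0,0.002,0],
    [0.0005,0,0.004,0],
    [0.0005,0,0.004,0],
    [0.0005,0,0.004,0]
  ]
}}

```text
clock: 27.18
position: [553.2, -2.1, 49.1]
ee_rot: [0.045, 0.999, -0.002, 0.001]
contact_force: [-8.9, 1.4, 23.6]
gripper_width: -0.4
```

```bash
python3 - <<'E'
from h import *
st=info();shot("wrist","w22",(100,80,400,300),2.6)
E
```

```text
t 27.18 pos [553.2  -2.1  49.1] yaw 174.8 tilt [ 0.001 -0.005 -1.   ] F [-8.9  1.4 23.6] w -0.4 j6 -1.96
```

View pics/w22.png

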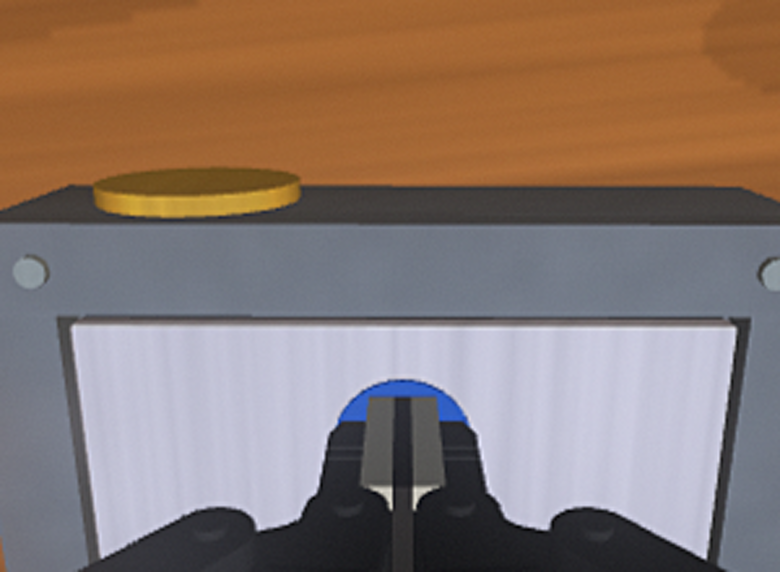

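The force rose from 12.0 to 23.6 N while z stayed at 49.1–49.2, so the panel is on its stop. It looks flush in the wrist view. I'll check everything once more, then hand in.

```bash
python3 - <<'E'
from h import *
shot("scene","s23",(60,80,460,320),1.9);info()
E
```

```text
t 27.27 pos [553.2  -2.   49.1] yaw 174.8 tilt [ 0.001 -0.005 -1.   ] F [-8.5  1.2 23.9] w 0.1 j6 -1.96
```

View pics/s23.png

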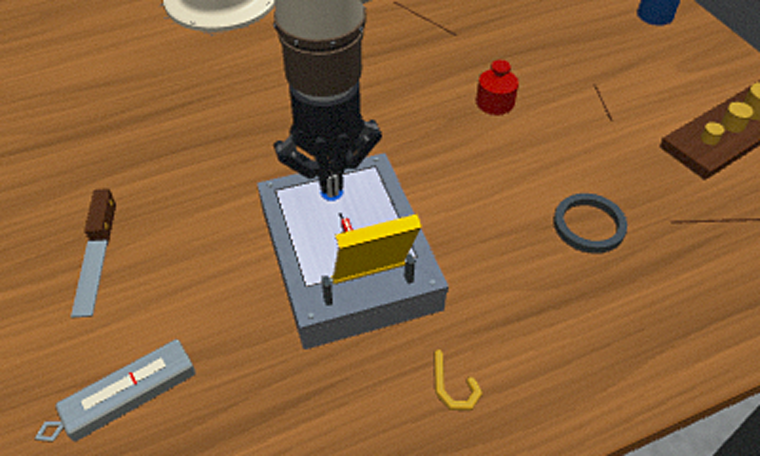

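The scene view shows the flap open at (375,250), the blade standing on the bench at (95,250), and the fastener slot in line with its mark at (345,222). The fingers are pressing the panel at (332,190), and the bystanders look unmoved.

```bash
python3 - <<'E'
from h import *
print(job_done()); info()
E
```

```text
the job is handed in; nothing more can be done
None
the job is handed in; nothing more can be done
```

The job is handed in at about 27 s, with the arm still pressing the panel home.

- **Flap:** I levered it open with the blade to about 1.9 rad, measured in the scene image. It stayed there after the blade was pulled out.
- **Blade:** It is back on the bench, standing upright near where it started.
- **Fastener:** I turned it about 65° clockwise. The wrist view shows the slot in line with both black index marks.
- **Panel:** At handover z stayed at 49.1 mm while the force rose from 12 to about 24 N, so it is on its stop. It looks flush in the wrist picture.
- **Bystanders:** They look unmoved in the last scene picture.

**What went wrong or disagreed:**
- **First grasp failed:** My first try at the blade handle shut on top of it with about 24 N and tipped it. It settled back upright, and the second grasp, taken lower, held.
- **Fingertip distance:** The shut fingertips seem to lie about 5 mm behind the TCP, not the stated 17 mm ahead. I set the later heights by contact force and the pictures instead.
- **Sideways force:** About 9 N of sideways force remained in the final press.

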